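# Lay out a spray-finishing station in a woodcarver's shop

### The job

Get the spraying corner ready: turn the carousel (it has a grip on top) to bring each spray can round to the open front of the clear hood and take it out; all three cans must end up standing upright, without caps, in the shallow wooden tray, and each loose cap (some cans may have lost theirs) must sit mouth down in a well of its own in the cap rack. Stand the small bare wooden horse upright in the middle of the round spraying plinth (if it gets knocked, set it right again). Leave the squat wax tins in the carousel and do not disturb the red horse.

Things in the scene. Friction and masses are not known exactly. Their poses are not given: they have to be found in the camera images.
- deck (a point): centre of the carousel's round wooden deck, on its top (30 mm above the bench; 270 mm across). The deck turns freely either way (stops 9.4 rad either side of its start), with light friction (0.06 N m), and stays where left. Five pockets lie 72 degrees apart, 100 mm from the axis, one on this point's -x axis; each is fenced by four dowels (6 mm thick, 70 mm tall) on a 54 mm circle. Turn it gently: the cans stand loose.
- hub_grip (a point): middle of the carousel's grip: a wooden bar on its axis, 50 mm long (along its own x), 14 mm thick (its y), 34 mm tall, centre 235 mm above the bench, clear above the hood's top. It turns with the deck; its yaw is the deck's. Pinch it across its thickness from above and turn.
- window (a point): point on the deck, 100 mm before the carousel's axis, at the open front of the hood; its x axis points to the axis, away from the arm. Only a pocket near here can be reached from above.
- carousel: the carousel's fixed foot and clear plastic hood. Origin on the axis at bench level, x away from the arm. The hood covers from x = -50 to +145 mm, y = -145 to +145 mm: top sheet 195 to 199 mm above the bench with a 50 mm square hole for the grip, side and back walls 4 mm thick; its front is open.
- can0_mid (a point): spray can standing in a carousel pocket. Point: middle of its cylindrical body (41 mm diameter, 115 mm tall), 57.5 mm above its foot; z up along the can. Above the body come a 31 mm shoulder, 7 mm high, and a 12 mm nozzle, 14 mm high (136 mm over all, without cap). About 140 g.
- can1_mid (a point): spray can standing in a carousel pocket. Point: middle of its cylindrical body (41 mm diameter, 115 mm tall), 57.5 mm above its foot; z up along the can. Above the body come a 31 mm shoulder, 7 mm high, and a 12 mm nozzle, 14 mm high (136 mm over all, without cap). About 140 g.
- can2_mid (a point): spray can standing in a carousel pocket. Point: middle of its cylindrical body (41 mm diameter, 115 mm tall), 57.5 mm above its foot; z up along the can. Above the body come a 31 mm shoulder, 7 mm high, and a 12 mm nozzle, 14 mm high (136 mm over all, without cap). About 140 g.
- cap0_mid (a point): loose cap of can0 (None if this can came without one): an upturned plastic cup, 44 mm outside diameter, 38 mm tall, resting on the rim of the can body and lifting straight off (cap top 153 mm above the can's foot). Point: its centre, 19 mm above its mouth; z points from mouth to closed top. 20 g.
- cap1_mid (a point): loose cap of can1 (None if this can came without one): an upturned plastic cup, 44 mm outside diameter, 38 mm tall, resting on the rim of the can body and lifting straight off (cap top 153 mm above the can's foot). Point: its centre, 19 mm above its mouth; z points from mouth to closed top. 20 g.
- cap2_mid (a point): loose cap of can2 (None if this can came without one): an upturned plastic cup, 44 mm outside diameter, 38 mm tall, resting on the rim of the can body and lifting straight off (cap top 153 mm above the can's foot). Point: its centre, 19 mm above its mouth; z points from mouth to closed top. 20 g.
- rack_hole0 (a point): well 0 of 3 in the cap rack, a fixed wooden block 205 x 75 mm, 18 mm tall: a square well 52 x 52 mm and 7 mm deep. Point: centre of its mouth, level with the block's top; x and y axes along the well's sides; the three wells lie 64 mm apart along y.
- rack_hole1 (a point): well 1 of 3 in the cap rack, a fixed wooden block 205 x 75 mm, 18 mm tall: a square well 52 x 52 mm and 7 mm deep. Point: centre of its mouth, level with the block's top; x and y axes along the well's sides; the three wells lie 64 mm apart along y.
- rack_hole2 (a point): well 2 of 3 in the cap rack, a fixed wooden block 205 x 75 mm, 18 mm tall: a square well 52 x 52 mm and 7 mm deep. Point: centre of its mouth, level with the block's top; x and y axes along the well's sides; the three wells lie 64 mm apart along y.
- tray_in (a point): centre of the inner floor (8 mm above the bench) of the fixed shallow wooden tray: inside 104 mm (its x) by 174 mm (its y), walls 8 mm thick and 20 mm tall from the bench.
- plinth_top (a point): centre of the top of the round spraying plinth: a fixed disc of 150 mm diameter, 12 mm tall.
- horse_mid (a point): small bare wooden horse on a base board 96 x 66 x 8 mm, standing on the bench; about 113 mm tall, 160 g. Point: middle of its trunk (78 mm long, 34 wide, 34 tall), 61 mm above the board's underside. Its x axis runs from head to tail (neck and head rise above the trunk from 15 mm ahead of the point, at -x), z up. Someone may bump it aside by a few centimetres.
- tin0_mid (a point): squat wax tin, 42 mm diameter, 44 mm tall, in a carousel pocket: stays there. Point: its centre.
- tin1_mid (a point): another such wax tin: stays in the carousel. Point: its centre.
- bighorse: larger red painted horse, about 130 mm long and 130 mm tall, between the arm and the cap rack: leave alone. Origin between its feet.
Things that resemble listed ones, but are neither listed nor needed, are in the scene too. Leave any green look-alike of the part that bears rack_hole0 alone. There is more than one size of the part that bears horse_mid; the job needs the smaller.

How it is judged:
By the outcome, as a careful person would: the job done as asked, in the order asked, and still so for the second after the job is handed in, with the robot touching nothing.
Of cap0, cap1, cap2 only 1 to 3 are there at a start; the rules pass over those that are not, and their reading is None.
At some moment in a run one of horse may be knocked a few centimetres aside while the robot is not near it.
It also fails if it takes over 210 s, if anything falls off the work surface, if the arm or the gripper's body presses on something with over 40 N, if the wrist force passes 120 N, or if a joint passes its speed limit or range.

### The arm

A 6-joint arm with a two-finger parallel gripper is mounted at the origin on the work surface. World frame = base frame: x ahead of the robot, y to its left, z up, the work surface at z = 0. Lengths are in mm, angles in rad, forces in N, time in s.
With the tool pointing down it reaches from about 350 to 875 mm from the base axis. Payload 4.2 kg.
Tool frame: the origin (TCP) lies on the centre line of the jaws, within the pads' length; the fingertips stand 17 mm ahead of it and the grasp point (between the pads) lies 2 mm behind it; z points along the fingers, y is the line along which they close (so a half turn about z gives the same grasp; the last joint's range is limited). The gripper opens to 87 mm and grips with 3 to 60 N. Pads are 19 mm wide; open, the fingers measure 117 mm over their backs; the gripper's body (75 mm by 190 mm) begins 51 mm behind the grasp point.
Start: joints at [1.449, 0.385, 0.008, 0, -1.194, -0.259], TCP at [232.256, 580.221, 239.55] pointing down, gripper open.
Joint ranges: [-3.14, 3.14], [-1.21, 2.06], [-1.07, 1.41], [-3.16, 2.05], [-2.99, -0.16], [-3.1, 3.1]. Speed limits (rad/s): [2.79, 2.79, 3.14, 3.14, 3.14, 3.14].

### API

Orientations are given as [roll, pitch, yaw] about the fixed x, y, z axes, in that order (R = Rz(yaw) Ry(pitch) Rx(roll)).
In Python, from station import monitor, viewer, r gives the robot as it stands. The module is installed in compiled form; this text tells all that it offers.
- The arm moves only by the shell command python3 -m handwheel 'ROWS' [FORCE]. ROWS is JSON, a list that holds one entry, the list of rows, each a list of 7 numbers: the shift along the tool's x, y, z scaled (see below), then the turn, a rotation vector about the tool's x, y, z scaled (see below), then the opening, from 0 (shut) to 1 (fully open). A call has 1 to 5 rows; each row shifts and turns the commanded pose from where the row before left it, along the tool's axes as they then stand; what a row does not reach is not made up. The controller multiplies each number of a shift by 25 cm and each number of a turn by 360 degrees. A row lasts 1/12 s, in which the tool goes at most 41.7 mm and 7.16 degrees, less where a joint would pass 70% of its speed; a pose out of reach is approached as far as the arm can. A call with a number of a shift or a turn outside -1 to 1 is refused whole. A call with a gripper value outside its range is refused whole. The fingers move at their own pace and stop on an object; FORCE is the grip in N (left out, the last holds). Time passes only in rows, so rows that do not move let the fingers close. It gives the time, the measured TCP pose, the force, the opening and the grip force at its end, in the units of the state.
- monitor.sense(): the state, without advancing time (a new reading comes with each control period).
- viewer.read_camera(name): name is "scene" or "top" or "wrist"; returns the picture (400x640x3 uint8, red, green, blue); there is no depth.
- viewer.get_calibration(name): a dict with "intrinsics" (3x3 intrinsics, pixels), "position" and "attitude" of the camera in the world. Camera axes: x right, y down, z forward; pixel columns grow to the right and rows downward; lengths in mm; the calibration is good to about 2 mm. The wrist camera is an equidistant fisheye: a pixel r from the principal point sees the ray r / f radians off the axis. A picture is of the moment at which its call begins: read the wrist's pose just before it. get_calibration takes no time and is no camera call; for the wrist camera it gives the pose at the moment of the call.
- r.hand_in(): hands the job in; it is judged then, once.
The state is a dict: "clock": time; "qpos": joint angles; "qd": joint speeds; "joint_torque": joint torques, N m; "ee_pos": TCP position; "eef_rot": TCP orientation; "contact_force": force on the tool from outside, world axes, zero at the start; "moment": the same for the moment, N m; "grip_width": finger opening in mm; "grip_force": force on a finger pad.
Only numpy, scipy, OpenCV 4.12 (cv2) and the standard library are available. Lean on these libraries where they do the work, as an engineer would, in place of code of your own. Each camera call takes 0.05 s, during which the arm holds its last target. There are 200 camera calls.

## Working session

There is one attempt and no reset: what is moved stays moved. The work goes in short steps, Python scripts to look and compute and a shell command to move; the robot and the scene stay as the last step left them, time stands still between calls to the robot, and variables do not carry over. Pictures are saved under pics/ and viewed, at most 14 in all, crops included, and the job is handed in when it is done.

```bash
mkdir -p pics; ls
python3 - <<'E'
from station import monitor, viewer, r
import cv2,numpy as np
np.set_printoptions(precision=4,suppress=True)
s=monitor.sense(); print({k:np.round(v,3).tolist() for k,v in s.items()})
for n in("scene","top","wrist"):
    c=viewer.get_calibration(n); print(n,{k:np.round(v,4).tolist() for k,v in c.items()})
    im=viewer.read_camera(n); cv2.imwrite(f"pics/{n}0.png",im[:,:,::-1])
E
```

```text
pics
{'clock': 0.0, 'qpos': [1.449, 0.386, 0.007, -0.0, -1.194, -0.259], 'qd': [0.001, -0.0, 0.001, 0.001, 0.001, 0.0], 'joint_torque': [0.0, -39.067, 18.741, 4.22, 0.011, -0.0], 'ee_pos': [232.036, 579.709, 238.473], 'eef_rot': [3.139, -0.0, -0.381], 'contact_force': [-0.658, -1.337, 0.501], 'moment': [0.014, 0.005, 0.021], 'grip_force': 0.0, 'grip_width': 87.008}
scene {'intrinsics': [[420.47, 0.0, 326.4799], [0.0, 420.47, 200.6353], [0.0, 0.0, 1.0]], 'position': [510.9427, -616.3923, 997.4874], 'attitude': [-2.4716, -0.0159, 0.0711]}
top {'intrinsics': [[497.4367, 0.0, 319.2735], [0.0, 497.4367, 201.4664], [0.0, 0.0, 1.0]], 'position': [266.0081, 16.4098, 1635.0278], 'attitude': [-2.9985, 0.0044, -1.5884]}
wrist {'intrinsics': [[309.7069, 0.0, 322.0898], [0.0, 309.7069, 207.4699], [0.0, 0.0, 1.0]], 'position': [299.2342, 552.2955, 383.2127], 'attitude': [2.8728, -0.0021, -1.9511]}
```

View pics/top0.png

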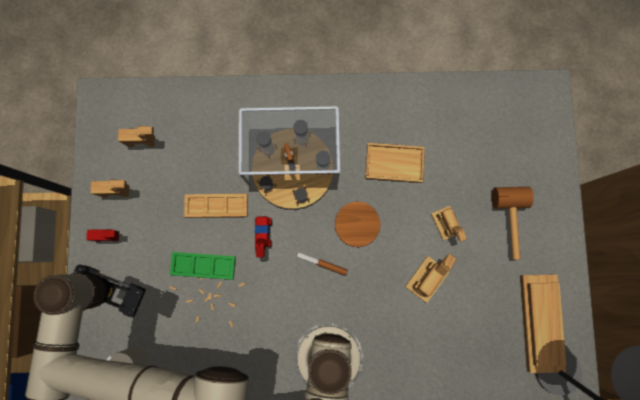

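View pics/scene0.png

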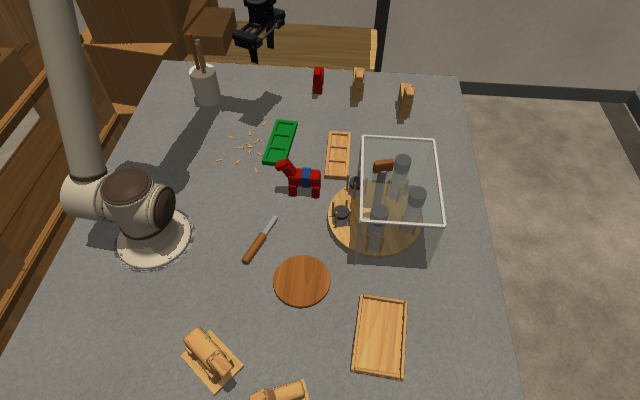

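```bash
cat > h.py <<'E'
from station import monitor, viewer, r
import cv2,numpy as np,json
from scipy.spatial.transform import Rotation as R
np.set_printoptions(precision=3,suppress=True)
def cal(n):
    c=viewer.get_calibration(n); return np.array(c["intrinsics"]),np.array(c["position"]),R.from_euler("xyz",c["attitude"]).as_matrix()
def ray(n,uv,c=None):
    K,p,A=c or cal(n); uv=np.atleast_2d(np.array(uv,float)); d=np.c_[(uv[:,0]-K[0,2])/K[0,0],(uv[:,1]-K[1,2])/K[1,1],np.ones(len(uv))]
    if n=="wrist":
        t=np.hypot(d[:,0],d[:,1]); k=np.sin(t)/np.maximum(t,1e-9); d=np.c_[d[:,0]*k,d[:,1]*k,np.cos(t)]
    return p,d@A.T
def plane(n,uv,z,c=None):
    p,d=ray(n,uv,c); return p+d*((z-p[2])/d[:,2])[:,None]
def proj(n,X,c=None):
    K,p,A=c or cal(n); q=(np.atleast_2d(X)-p)@A
    if n=="wrist":
        h=np.hypot(q[:,0],q[:,1]); t=np.arctan2(h,q[:,2]); q=np.c_[q[:,:2]*(t/np.maximum(h,1e-9))[:,None],np.ones(len(q))]
    q=q/q[:,2:]; return q[:,:2]*[K[0,0],K[1,1]]+[K[0,2],K[1,2]]
def two(a,ua,b,ub):
    p,d=ray(a,ua);q,e=ray(b,ub);d=d[0];e=e[0]
    s=np.linalg.lstsq(np.c_[d,-e],q-p,rcond=None)[0]; x,y=p+s[0]*d,q+s[1]*e
    return (x+y)/2,np.linalg.norm(x-y)
def snap(n,name):
    c=cal(n); im=viewer.read_camera(n)[:,:,::-1].copy(); cv2.imwrite(f"pics/{name}.png",im); return im,c
def tool(p,yaw=None,roll=np.pi):
    """rows units needed from measured pose to TCP p, yaw (tool down)"""
    s=monitor.sense(); A=R.from_euler("xyz",s["eef_rot"]); d=A.inv().apply(np.array(p)-s["ee_pos"])/250
    w=np.zeros(3) if yaw is None else (A.inv()*R.from_euler("xyz",[np.pi,0,yaw])).as_rotvec()/(2*np.pi)
    print("t",round(s["clock"],2),"at",s["ee_pos"],s["eef_rot"],"shift",d,"turn",w,"max/row .1667,.0199")
E
python3 - <<'E'
from h import *
t=cv2.imread("pics/top0.png");s=cv2.imread("pics/scene0.png")
a=cv2.resize(t[95:215,225:345],(400,400),interpolation=3)
b=cv2.resize(t[190:310,390:510],(400,400),interpolation=3)
c=cv2.resize(s[125:265,315:455],(400,400),interpolation=3)[:,:]
d=cv2.resize(t[100:220,60:180],(400,400),interpolation=3)
m=np.vstack([np.hstack([a,b]),np.hstack([c,d])]);m=cv2.resize(m,(600,600))
cv2.imwrite("pics/m1.png",m)
h=cv2.cvtColor(t,cv2.COLOR_BGR2HSV)
m=((h[...,1]>90)&(h[...,2]>70)&(h[...,0]<28)).astype(np.uint8)
n,l,st,ce=cv2.connectedComponentsWithStats(m)
for i in range(1,n):
    if st[i,4]>120:
        r_=cv2.minAreaRect(np.argwhere(l==i)[:,::-1].astype(np.float32)); print(st[i],ce[i],"rect",np.round(r_[0],1),np.round(r_[1],1),round(r_[2],1), plane("top",[r_[0]],0)[0])
E
```

```text
[118 126  35  16 434] [134.143 133.68 ] rect [135.  133.5] [15. 34.] 90.0 [746.011 640.624   0.   ]
[280 142  20  28 331] [288.535 155.308] rect [289.5 155.5] [27. 19.] 90.0 [659.797 116.993   0.   ]
[ 365  143   60   40 2084] [394.587 162.31 ] rect [394.7 162.3] [58.  36.2] 4.2 [ 629.804 -235.951    0.   ]
[   0  175   20  225 2867] [  6.659 266.375] rect [  9.5 287. ] [224.  19.] 90.0 [ 239.217 1030.891    0.   ]
[ 253  174   80   35 1799] [294.485 188.671] rect [292.5 191. ] [34. 79.] 90.0 [538.499 108.091   0.   ]
[ 90 180  36  15 423] [106.511 186.433] rect [107.5 186.7] [13.3 35.4] 87.0 [564.256 726.137   0.   ]
[ 496  187   38   73 1143] [514.639 210.407] rect [514.5 223. ] [72. 37.] 90.0 [ 418.269 -622.299    0.   ]
[  17  192   54   93 2359] [ 48.066 238.276] rect [ 43.4 238.4] [49.2 94.1] 3.2 [395.454 930.238   0.   ]
[ 184  194   64   24 1479] [215.063 205.212] rect [215.5 205.5] [23. 63.] 90.0 [494.395 364.243   0.   ]
[ 335  201   46   46 1646] [357.139 223.804] rect [357.3 223.8] [45.3 44.5] 45.0 [ 425.117 -104.418    0.   ]
[431 206  35  35 684] [447.807 223.77 ] rect 
[... 178 characters left out ...]
] [ 99.252 234.226] rect [100.  234.5] [11. 28.] 90.0 [404.829 744.034   0.   ]
[255 234  17  24 277] [260.996 243.993] rect [263.  245.5] [23. 16.] 90.0 [359.08  206.673   0.   ]
[ 406  254   50   49 1206] [429.627 276.681] rect [431.1 273. ] [27.3 53.7] 36.0 [ 260.142 -339.864    0.   ]
[318 260  30  15 198] [331.995 267.025] rect [332.1 267. ] [30.7  6.6] 20.6 [285.031 -18.506   0.   ]
[ 522  275   44   99 3500] [544.015 323.448] rect [543.8 323. ] [98.9 37.4] 85.6 [  95.431 -692.228    0.   ]
[ 11 353  22  19 305] [ 21.243 363.482] rect [ 21.5 362. ] [18. 21.] 90.0 [  2.972 975.805   0.   ]
[319 361  22  23 280] [329.339 372.454] rect [329.5 372. ] [21. 22.] 0.0 [-44.048  -3.253  -0.   ]
```

View pics/m1.png

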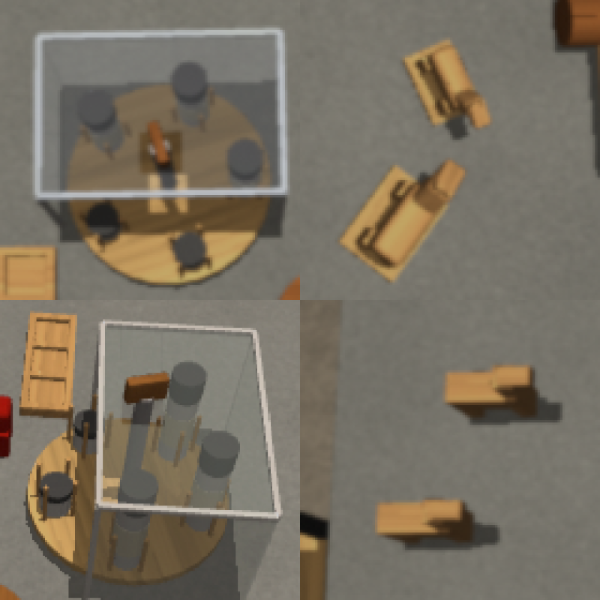

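Small bare horse candidates: top (447,222), with a board about 30x20 px (the small one), and (430,278), 42x25 px (bigger). The wooden animals at (135,133) and (107,187) have no board, so the horse at (447,222) is the one meant; the crop confirms it. The crop also shows tins at the front and left front, and three tall cans at the right, back right and back left. The rack meant is the wooden one at (215,205), not the green one.

Run:
```python
from h import *
t=cv2.imread("pics/top0.png");s=cv2.imread("pics/scene0.png")
def comps(im,box,f,k=1):
    h=cv2.cvtColor(im,cv2.COLOR_BGR2HSV).astype(int);x0,y0,x1,y1=box
    m=np.zeros(h.shape[:2],np.uint8);m[y0:y1,x0:x1]=f(h[y0:y1,x0:x1])
    n,l,st,ce=cv2.connectedComponentsWithStats(m);i=1+np.argmax(st[1:,4])
    return np.argwhere(l==i)[:,::-1].astype(np.float32),ce[i]
f=lambda h:(h[...,1]>140)&(h[...,0]<16)&(h[...,2]>60)
A=comps(t,(275,138,300,170),f);B=comps(s,(368,152,400,178),f)
for n,(p,c) in(("top",A),("scene",B)): print(n,c,len(p),cv2.minAreaRect(p),p.min(0),p.max(0))
print("grip",two("top",A[1],"scene",B[1]))
q=plane("top",cv2.boxPoints(cv2.minAreaRect(A[0])),250);print("grip box",q)
g=lambda h:(h[...,1]>80)&(h[...,2]>70)&(h[...,0]<28)
for n,box,z in(("rack",(178,188,250,222),18),("tray",(360,138,430,188),20),("plinth",(330,196,386,252),12)):
    p,c=comps(t,box,g); q=plane("top",p,z)[:,:2].astype(np.float32); print(n,"top",cv2.minAreaRect(q),q.mean(0))
for n,box,z in(("rack",(322,128,353,182),18),("tray",(348,290,412,382),20),("plinth",(270,252,335,310),12)):
    p,c=comps(s,box,g); q=plane("scene",p,z)[:,:2].astype(np.float32); print(n,"scene",cv2.minAreaRect(q),q.mean(0))
# deck front arc, top view
h=cv2.cvtColor(t,cv2.COLOR_BGR2HSV).astype(int);pts=[]
for u in range(250,336,3):
    col=[v for v in range(175,215) if h[v,u,1]>85 and h[v,u,2]>60]
    if col: pts.append((u,max(col)+.5))
q=plane("top",pts,20)[:,:2]
from scipy.optimize import least_squares
o=least_squares(lambda c:np.hypot(*(q-c).T)-135,[650,100],loss="soft_l1");print("deck fit",o.x,np.abs(o.fun).mean(),len(q))
# hood top outline (bright)
p=np.argwhere((h[...,1]<40)&(h[...,2]>150))[:,::-1];p=p[(p[:,0]>230)&(p[:,0]<345)&(p[:,1]>98)&(p[:,1]<180)]
w=plane("top",p,199)[:,:2].astype(np.float32);print("hood",cv2.minAreaRect(w),len(p))
```

```text
top [287.688 151.623] 77 ((287.8999938964844, 151.6999969482422), (16.443843841552734, 5.692099571228027), 71.56504821777344) [284. 144.] [292. 160.]
scene [383.925 163.868] 159 ((383.5, 164.5), (11.0, 19.0), 90.0) [374. 159.] [393. 170.]
grip (array([612.968, 107.143, 243.818]), np.float64(0.806182931553))
grip box [[631.3   121.073 250.   ]
 [636.303 105.577 250.   ]
 [590.345  91.152 250.   ]
 [585.387 106.585 250.   ]]
rack top ((492.9520263671875, 360.7140808105469), (78.77970886230469, 207.58221435546875), 0.2130357325077057) [492.992 360.714]
tray top ((626.0679931640625, -232.6045379638672), (191.79006958007812, 123.87564086914062), 84.50542449951172) [ 625.646 -232.586]
plinth top ((425.2057189941406, -104.42121887207031), (147.4073028564453, 148.0354461669922), 88.73483276367188) [ 423.969 -103.365]
rack scene ((493.27587890625, 354.7518615722656), (76.88986206054688, 227.00331115722656), 0.19677981734275818) [493.462 350.904]
tray scene ((626.9376831054688, -235.22903442382812), (195.3227081298828, 120.39423370361328), 84.75798034667969) [ 626.669 -241.044]
plinth scene ((424.64935302734375, -102.70284271240234), (148.8484344482422, 147.146484375), 4.6190667152404785) [ 424.479 -105.056]
deck fit [611.836 106.926] 0.7131624308854337 27
hood ((660.2963256835938, 106.01631164550781), (203.46063232421875, 297.324951171875), 0.14536087214946747) 866
```

```bash
python3 -m handwheel '[[[0,0,-0.041,0,0,-0.0182,1],[0,0,-0.041,0,0,-0.0182,1],[0,0,-0.041,0,0,-0.0182,1],[0,0,-0.041,0,0,-0.0182,1],[0,0,-0.041,0,0,-0.0182,1]]]' 20
python3 -m handwheel '[[[0,0,-0.041,0,0,-0.0182,1],[0.03,0.08,0,0,0,0,1],[0.055,0.14,0,0,0,0,1],[0.055,0.14,0,0,0,0,1],[0.055,0.14,0,0,0,0,1]]]'
python3 -m handwheel '[[[0.055,0.14,0,0,0,0,1],[0.055,0.14,0,0,0,0,1],[0.055,0.14,0,0,0,0,1],[0.055,0.14,0,0,0,0,1],[0.055,0.14,0,0,0,0,1]]]'
python3 -m handwheel '[[[0.055,0.14,0,0,0,0,1],[0.055,0.14,0,0,0,0,1],[0.055,0.14,0,0,0,0,1],[0.055,0.14,0,0,0,0,1],[0.055,0.14,0,0,0,0,1]]]'
python3 -m handwheel '[[[0.05,0.14,0,0,0,0,1],[0.025,0.08,0,0,0,0,1],[0,0,0,0,0,0,1],[0,0,0,0,0,0,1]]]'
python3 - <<'E'
from h import *
tool([612.5,107,300],.307)
im,c=snap("wrist","w1"); print(c[1]); tool([612.5,107,236],.307); print(monitor.sense()["qpos"])
E
```

```text
clock: 0.57
ee_pos: [232.2, 580.0, 290.8]
eef_rot: [3.141, 0.001, 0.197]
contact_force: [-0.9, 0.3, 0.3]
grip_width: 86.9
grip_force: 0.0
clock: 0.98
ee_pos: [316.6, 474.4, 300.6]
eef_rot: [3.141, 0.001, 0.307]
contact_force: [0.6, 0.6, 0.1]
grip_width: 86.7
grip_force: 0.0
clock: 1.4
ee_pos: [435.1, 327.7, 300.9]
eef_rot: [3.142, 0.0, 0.306]
contact_force: [1.1, 0.1, 0.3]
grip_width: 86.9
grip_force: 0.0
clock: 1.82
ee_pos: [553.4, 181.5, 300.9]
eef_rot: [-3.141, 0.0, 0.305]
contact_force: [0.2, 0.7, -0.2]
grip_width: 87.0
grip_force: 0.0
clock: 2.15
ee_pos: [587.3, 135.2, 300.2]
eef_rot: [-3.142, 0.002, 0.303]
contact_force: [0.2, 0.9, -0.4]
grip_width: 86.9
grip_force: 0.0
t 2.15 at [587.33  135.236 300.176] [-3.142  0.002  0.303] shift [0.062 0.138 0.001] turn [-0.     0.    -0.001] max/row .1667,.0199
[656.501 156.075 444.718]
t 2.2 at [586.903 136.116 300.503] [-3.141  0.001  0.304] shift [0.063 0.142 0.258] turn [-0.  0. -0.] max/row .1667,.0199
[ 0.496  0.312  0.053 -0.    -1.312  1.379]
```

View pics/w1.png

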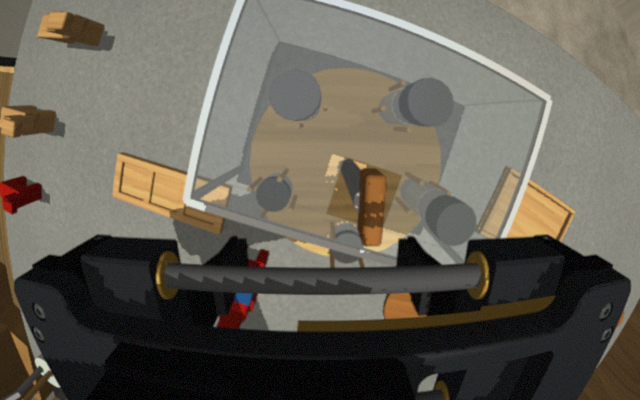

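Run:
```python
from h import *
im=cv2.imread("pics/w1.png");h=cv2.cvtColor(im,cv2.COLOR_BGR2HSV).astype(int)
K,p,A=cal("wrist")
m=np.zeros(h.shape[:2],np.uint8);m[155:250,350:395]=((h[...,0]<14)&(h[...,1]>130)&(h[...,2]>70))[155:250,350:395]
n,l,st,ce=cv2.connectedComponentsWithStats(m);i=1+np.argmax(st[1:,4]);q=np.argwhere(l==i)[:,::-1]
w=plane("wrist",q,252)[:,:2].astype(np.float32);rr=cv2.minAreaRect(w);print(st[i],rr,w.mean(0))
```

```text
[379 202   4   4   5] ((618.912353515625, 105.34688568115234), (0.48610320687294006, 2.7802155017852783), 64.25641632080078) [619.015 105.351]
```

Run:
```python
from h import *
w=plane("wrist",[(362,169),(384,169),(383,244),(360,244)],252);print(w,w.mean(0))
d=(w[0]+w[1]-w[2]-w[3]);print(np.arctan2(d[1],d[0]),np.hypot(*d[:2])/2); tool([*w.mean(0)[:2],236],.307)
```

```text
[[636.639 124.615 252.   ]
 [641.089 111.131 252.   ]
 [592.857  93.786 252.   ]
 [588.292 108.989 252.   ]] [614.719 109.63  252.   ]
0.32898138943472904 51.02570261384509
t 2.2 at [586.903 136.116 300.503] [-3.141  0.001  0.304] shift [0.075 0.134 0.258] turn [-0.  0. -0.] max/row .1667,.0199
```

```bash
python3 -m handwheel '[[[0.033,0.07,0,0,0,0,1],[0.033,0.07,0,0,0,0,1],[0,0,0.065,0,0,-0.002,1],[0,0,0.065,0,0,0,1],[0,0,0.065,0,0,0,1]]]' 15
python3 -m handwheel '[[[0,0,0.063,0,0,0,1],[0,0,0,0,0,0,0],[0,0,0,0,0,0,0],[0,0,0,0,0,0,0],[0,0,0,0,0,0,0]]]' 15
python3 -m handwheel '[[[0,0,0,0,0,0,0],[0,0,0,0,0,0,0],[0,0,0,0,0,0,0]]]' 15
python3 - <<'E'
from h import *
tool([613,107.5,236],-1.254)
E
```

```text
clock: 2.62
ee_pos: [612.8, 109.2, 252.0]
eef_rot: [-3.141, -0.001, 0.319]
contact_force: [-0.3, -0.5, -0.8]
grip_width: 87.0
grip_force: 0.0
clock: 3.03
ee_pos: [613.9, 108.7, 238.2]
eef_rot: [3.141, -0.003, 0.319]
contact_force: [-0.3, -0.1, 0.7]
grip_width: 68.0
grip_force: 0.0
clock: 3.28
ee_pos: [613.5, 108.0, 237.1]
eef_rot: [-3.142, -0.001, 0.318]
contact_force: [0.1, -1.0, 0.3]
grip_width: 48.6
grip_force: 0.0
t 3.28 at [613.499 107.988 237.147] [-3.142 -0.001  0.318] shift [-0.003  0.001  0.005] turn [-0.   -0.    0.25] max/row .1667,.0199
```

```bash
python3 -m handwheel '[[[0,0,0,0,0,0,0],[0,0,0,0,0,0,0],[0,0,0,0,0,0,0],[0,0,0,0,0,0,0],[0,0,0,0,0,0,0]]]' 15
python3 -m handwheel '[[[0,0,0,0,0,0,0],[0,0,0,0,0,0.005,0],[0,0,0,0,0,0.01,0],[0,0,0,0,0,0.0145,0],[0,0,0,0,0,0.0145,0]]]' 25
python3 -m handwheel '[[[0,0,0,0,0,0.0145,0],[0,0,0,0,0,0.0145,0],[0,0,0,0,0,0.0145,0],[0,0,0,0,0,0.0145,0],[0,0,0,0,0,0.0145,0]]]' 
python3 -m handwheel '[[[0,0,0,0,0,0.0145,0],[0,0,0,0,0,0.0145,0],[0,0,0,0,0,0.0145,0],[0,0,0,0,0,0.0145,0],[0,0,0,0,0,0.0145,0]]]' 
python3 -m handwheel '[[[0,0,0,0,0,0.0145,0],[0,0,0,0,0,0.0145,0],[0,0,0,0,0,0.0145,0],[0,0,0,0,0,0.01,0],[0,0,0,0,0,0.0085,0]]]' 
python3 -m handwheel '[[[0,0,0,0,0,0,0],[0,0,0,0,0,0,0]]]'
python3 - <<'E'
from h import *
tool([613,107.5,236],-1.257)
snap("top","t2")
E
```

```text
clock: 3.7
ee_pos: [613.4, 107.6, 236.5]
eef_rot: [3.141, 0.0, 0.318]
contact_force: [0.3, -0.6, -0.5]
grip_width: 20.8
grip_force: 15.0
clock: 4.12
ee_pos: [613.5, 107.5, 236.5]
eef_rot: [3.141, 0.0, 0.037]
contact_force: [1.1, -2.5, -0.6]
grip_width: 20.3
grip_force: 25.0
clock: 4.53
ee_pos: [613.4, 107.1, 236.5]
eef_rot: [3.14, -0.0, -0.419]
contact_force: [1.4, -3.1, -0.5]
grip_width: 20.4
grip_force: 25.0
clock: 4.95
ee_pos: [613.2, 106.9, 236.5]
eef_rot: [3.14, -0.001, -0.874]
contact_force: [-0.1, -2.8, 0.7]
grip_width: 20.1
grip_force: 25.0
clock: 5.37
ee_pos: [612.9, 106.7, 236.5]
eef_rot: [3.139, -0.001, -1.262]
contact_force: [-0.8, -3.6, 0.5]
grip_width: 20.1
grip_force: 25.0
clock: 5.53
ee_pos: [612.9, 106.8, 236.5]
eef_rot: [3.14, -0.001, -1.258]
contact_force: [-0.4, -5.1, -0.4]
grip_width: 19.8
grip_force: 25.0
t 5.53 at [612.95  106.779 236.526] [ 3.14  -0.001 -1.258] shift [-0.003 -0.001  0.002] turn [ 0. -0. -0.] max/row .1667,.0199
```

```bash
python3 -m handwheel '[[[0,0,0,0,0,0,0.5],[0,0,0,0,0,0,0.5],[0,0,0,0,0,0,0.6],[0,0,0,0,0,0,0.7],[0,0,-0.03,0,0,0,1]]]' 
python3 -m handwheel '[[[0,0,-0.08,0,0,0,1],[0,0,-0.12,0,0,0,1],[0.0,0,-0.06,0,0,0,1],[0.0,0,0,0,0,0,1]]]'
python3 - <<'E'
from h import *
im,c=snap("wrist","w2")
tool([512.5,107,250],-3.1416)
E
```

```text
clock: 6.0
ee_pos: [612.6, 108.4, 242.7]
eef_rot: [3.139, 0.001, -1.259]
contact_force: [0.0, -0.6, -1.3]
grip_width: 45.7
grip_force: 0.0
clock: 6.33
ee_pos: [615.4, 108.6, 314.7]
eef_rot: [-3.131, -0.0, -1.258]
contact_force: [-0.2, 0.2, 0.9]
grip_width: 72.4
grip_force: 0.0
t 6.38 at [614.336 108.598 312.146] [-3.135  0.001 -1.259] shift [-0.119  0.391  0.246] turn [-0.001  0.001  0.3  ] max/row .1667,.0199
```

View pics/w2.png

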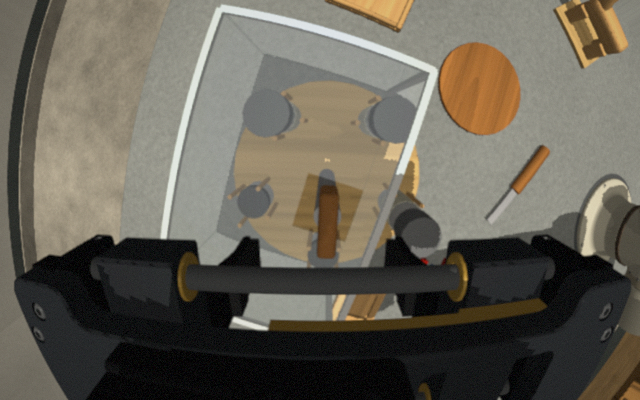

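Run:
```python
from h import *
K,p,A=cal("wrist")
im=cv2.imread("pics/w2.png")
print(plane("wrist",[(416,227),(269,112),(394,119)],183), plane("wrist",[(416,227)],166),plane("wrist",[(328,190),(328,258)],252))
print(proj("wrist",[[512.5,107,183],[512.5,107,100]]))
cv2.imwrite("pics/w2c.png",cv2.resize(im[150:270,360:480],(600,600),interpolation=3))
```

```text
[[521.796 101.399 183.   ]
 [685.023  42.348 183.   ]
 [578.219  13.709 183.   ]] [[514.729 105.306 166.   ]] [[619.258  79.684 252.   ]
 [603.522 127.397 252.   ]]
[[422.083 234.851]
 [402.122 211.261]]
```

View pics/w2c.png

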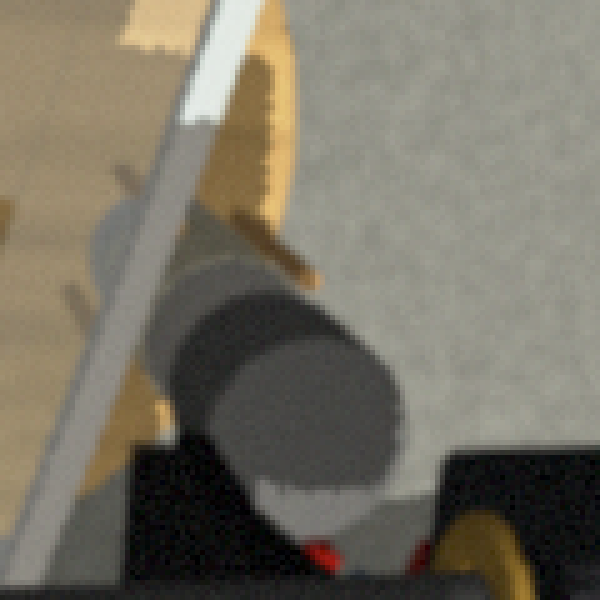

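```bash
python3 -m handwheel '[[[0,0,0,0,0,0.01875,1],[0,0,0,0,0,0.01875,1],[0,0,0,0,0,0.01875,1],[0,0,0,0,0,0.01875,1],[0,0,0,0,0,0.01875,1]]]' 
python3 -m handwheel '[[[0,0,0,0,0,0.01875,1],[0,0,0,0,0,0.01875,1],[0,0,0,0,0,0.01875,1],[0,0,0,0,0,0.01875,1],[0,0,0,0,0,0.01875,1]]]' 
python3 -m handwheel '[[[0,0,0,0,0,0.01875,1],[0,0,0,0,0,0.01875,1],[0,0,0,0,0,0.01875,1],[0,0,0,0,0,0.01875,1],[0,0,0,0,0,0.01875,1]]]' 
python3 -m handwheel '[[[0.1,0,0,0,0,0.01875,1],[0.15,0,0,0,0,0,1],[0.15,0,0,0,0,0,1],[0,0,0,0,0,0,1],[0,0,0,0,0,0,1]]]'
python3 - <<'E'
from h import *
tool([512,107,173],-3.1416)
snap("wrist","w3"); print(proj("wrist",[[512,107,183]]))
E
```

```text
clock: 6.8
ee_pos: [612.9, 108.1, 307.9]
eef_rot: [3.14, -0.001, -1.854]
contact_force: [-0.4, 0.2, 0.4]
grip_width: 86.8
grip_force: 0.0
clock: 7.22
ee_pos: [612.9, 108.1, 307.9]
eef_rot: [3.14, -0.002, -2.443]
contact_force: [0.8, -0.5, -1.0]
grip_width: 86.9
grip_force: 0.0
clock: 7.63
ee_pos: [612.9, 108.1, 307.9]
eef_rot: [3.142, -0.002, -3.032]
contact_force: [-1.3, -0.5, -0.3]
grip_width: 87.1
grip_force: 0.0
clock: 8.05
ee_pos: [511.6, 105.1, 309.1]
eef_rot: [3.141, -0.0, 3.141]
contact_force: [0.9, 0.1, -0.3]
grip_width: 86.8
grip_force: 0.0
t 8.05 at [511.613 105.142 309.098] [ 3.141 -0.     3.141] shift [-0.002  0.007  0.544] turn [ 0. -0. -0.] max/row .1667,.0199
[[324.593 204.591]]
```

View pics/w3.png

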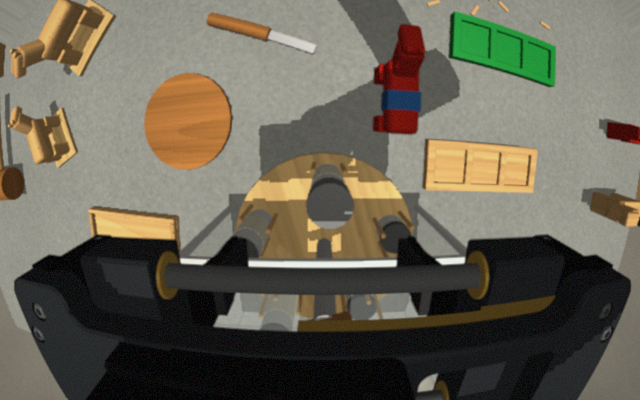

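Run:
```python
from h import *
im=cv2.imread("pics/w3.png");g=cv2.cvtColor(im,cv2.COLOR_BGR2GRAY)
print(g[195:230:6,295:365:4])
c=cv2.HoughCircles(cv2.GaussianBlur(g[160:250,280:380],(3,3),0),cv2.HOUGH_GRADIENT,1,10,param1=80,param2=8,minRadius=20,maxRadius=32);c=c[0,:4]+[280,160,0];print(c,plane("wrist",c[:,:2],183))
w=plane("wrist",[(425.5,139.5),(536,150),(534,191),(426,187)],18);print(w,w.mean(0))
```

```text
[[204 203 202 162  74  76  77  71  78  75  78  78  79  77 135 191 195 190]
 [113 112 112  77  74  76  75  77  76  75  76  76  74  77  78 105 115 112]
 [112 117 114  73  75  73  73  75  74  76  75  76  75  74  77 101 112 117]
 [114 113 118  93  74  76  75  74  75  74  76  76  82 139 133  98 107 117]
 [119 116 114 144 114  72  74  73  73  72  76  73  75  73 115 103 104 112]
 [111 114 118 149 200 194 144 144 140 143 142 139 120 114 111 110 100 109]]
[[329.5 203.5  24.6]
 [326.5 192.5  29. ]
 [333.5 213.5  31.4]
 [347.5 234.5  29.2]] [[510.985 111.434 183.   ]
 [500.8   108.696 183.   ]
 [520.413 115.135 183.   ]
 [540.893 128.43  183.   ]]
[[457.977 254.822  18.   ]
 [460.916 462.006  18.   ]
 [531.175 467.696  18.   ]
 [528.541 259.73   18.   ]] [494.652 361.064  18.   ]
```

```bash
python3 -m handwheel '[[[0,0.022,0.1,0,0,0,1],[0,0,0.14,0,0,0,1],[0,0,0.14,0,0,0,1],[0,0,0.12,0,0,0,1],[0,0,0.044,0,0,0,0.7]]]' 
python3 -m handwheel '[[[0,0,0,0,0,0,0.4],[0,0,0,0,0,0,0.4],[0,0,0,0,0,0,0.4],[0,0,0,0,0,0,0.4],[0,0,0,0,0,0,0.4]]]' 8
python3 -m handwheel '[[[0,0,0,0,0,0,0.4],[0,0,0,0,0,0,0.4],[0,0,0,0,0,0,0.4]]]' 8
python3 - <<'E'
from h import *
tool([512,107,173],-3.1416);s=monitor.sense();print(s["grip_width"],s["grip_force"])
E
```

```text
clock: 8.52
ee_pos: [511.9, 110.0, 167.7]
eef_rot: [-3.139, -0.008, 3.138]
contact_force: [-0.5, -0.8, 0.4]
grip_width: 85.1
grip_force: 0.0
clock: 8.93
ee_pos: [514.4, 111.1, 174.4]
eef_rot: [3.14, 0.003, 3.139]
contact_force: [0.2, -0.1, 0.5]
grip_width: 55.2
grip_force: 0.0
clock: 9.18
ee_pos: [514.0, 111.0, 173.9]
eef_rot: [3.141, 0.002, 3.139]
contact_force: [-1.8, 0.4, 1.4]
grip_width: 44.1
grip_force: 8.0
t 9.18 at [513.984 110.996 173.903] [3.141 0.002 3.139] shift [ 0.008 -0.016  0.004] turn [ 0.  0. -0.] max/row .1667,.0199
44.13061385327841 8.000080415508734
```

```bash
python3 -m handwheel '[[[0,0,-0.08,0,0,0,0.4],[0,0,-0.14,0,0,0,0.4],[0.02,0.04,-0.1,0,0,0,0.4],[0.03,0.12,-0.04,0,0,0,0.4],[0.02,0.15,0,0,0,0,0.4]]]' 
python3 -m handwheel '[[[0,0.15,0,0,0,0,0.4],[0,0.15,0,0,0,0,0.4],[0,0.15,0,0,0,0,0.4],[0,0.15,0,0,0,0,0.4],[0,0.15,0,0,0,0,0.4]]]' 
python3 -m handwheel '[[[0,0.15,0,0,0,-0.019,0.4],[0,0.04,0,0,0,-0.019,0.4],[0,0,0,0,0,-0.019,0.4],[0,0,0,0,0,-0.019,0.4],[0,0,0,0,0,-0.019,0.4]]]' 
python3 -m handwheel '[[[0,0,0,0,0,-0.019,0.4],[0,0,0,0,0,-0.019,0.4],[0,0,0,0,0,-0.019,0.4],[0,0,0,0,0,-0.019,0.4],[0,0,0,0,0,-0.019,0.4]]]' 
python3 -m handwheel '[[[0,0,0,0,0,-0.019,0.4],[0,0,0,0,0,-0.019,0.4],[0,0,0,0,0,-0.019,0.4],[0,0,0,0,0,0,0.4]]]'
python3 - <<'E'
from h import *
snap("wrist","w4")
tool([494,425,41],-1.5708);s=monitor.sense();print(s["grip_width"],s["grip_force"],s["qpos"])
E
```

```text
clock: 9.6
ee_pos: [497.1, 188.3, 267.1]
eef_rot: [3.138, 0.006, 3.136]
contact_force: [-0.5, 0.5, 0.1]
grip_width: 43.7
grip_force: 8.0
clock: 10.02
ee_pos: [496.2, 377.5, 263.1]
eef_rot: [3.142, -0.0, 3.139]
contact_force: [-0.1, -0.1, 0.3]
grip_width: 43.8
grip_force: 8.0
clock: 10.43
ee_pos: [495.3, 423.7, 262.4]
eef_rot: [-3.141, -0.001, -2.541]
contact_force: [0.2, -0.4, -1.0]
grip_width: 43.6
grip_force: 8.0
clock: 10.85
ee_pos: [495.4, 423.1, 262.8]
eef_rot: [3.141, -0.001, -1.944]
contact_force: [-0.7, -1.1, -0.8]
grip_width: 43.9
grip_force: 8.0
clock: 11.18
ee_pos: [495.5, 423.1, 262.9]
eef_rot: [3.141, -0.0, -1.59]
contact_force: [0.3, -0.5, -1.0]
grip_width: 43.7
grip_force: 8.0
t 11.23 at [495.499 423.149 262.889] [ 3.141 -0.    -1.595] shift [-0.007  0.006  0.888] turn [ 0.    -0.    -0.004] max/row .1667,.0199
43.89879875058202 7.999209261343765 [ 0.955  0.417  0.117 -0.    -1.271 -0.978]
```

View pics/w4.png

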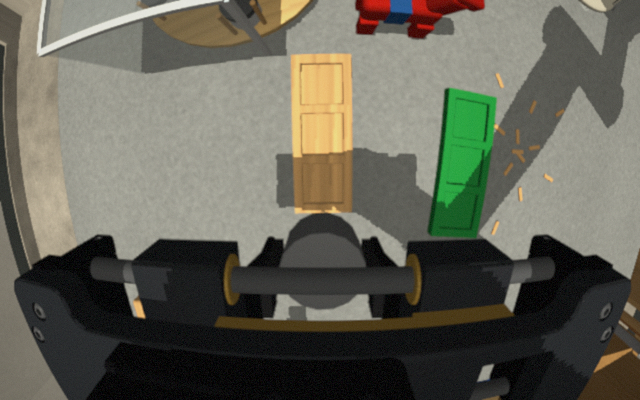

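Run:
```python
from h import *
print(cal("wrist")[1]); print(plane("wrist",[(322,84),(323,133),(325.5,184),(292,54),(350,54),(352,212),(293,211)],18)); print(proj("wrist",[[494,425,18],[494,361,18],[494,297,18]]))
```

```text
[493.659 349.955 407.536]
[[492.193 298.819  18.   ]
 [492.389 360.755  18.   ]
 [490.672 425.892  18.   ]
 [528.539 258.358  18.   ]
 [456.501 260.103  18.   ]
 [456.615 464.037  18.   ]
 [534.035 460.845  18.   ]]
[[322.885 183.375]
 [321.712 133.225]
 [320.503  82.614]]
```

```bash
python3 -m handwheel '[[[-0.016,0.012,0.1,0,0,-0.004,0.4],[0,0,0.15,0,0,0,0.4],[0,0,0.15,0,0,0,0.4],[0,0,0.15,0,0,0,0.4],[0,0,0.15,0,0,0,0.4]]]' 
python3 -m handwheel '[[[0,0,0.1,0,0,0,0.4],[0,0,0.05,0,0,0,0.4],[0,0,0.03,0,0,0,0.4],[0,0,0.005,0,0,0,0.4],[0,0,0,0,0,0,0.4]]]' 
python3 -m handwheel '[[[0,0,0,0,0,0,0.7],[0,0,0,0,0,0,0.7],[0,0,0,0,0,0,0.7],[0,0,0,0,0,0,0.7],[0,0,-0.06,0,0,0,0.7]]]' 
python3 -m handwheel '[[[0,0,-0.15,0,0,0,1],[0,0,-0.15,0,0,0,1],[0,0,-0.15,0,0,0,1],[0,0,-0.15,0,0,0,1],[0,0,-0.15,0,0,0,1]]]'
python3 - <<'E'
from h import *
tool([511,110,262],-3.14);s=monitor.sense();print(s["grip_width"],s["grip_force"],s["qpos"])
E
```

```text
clock: 11.65
ee_pos: [492.6, 427.2, 86.8]
eef_rot: [-3.141, 0.001, -1.57]
contact_force: [0.0, 0.5, -0.1]
grip_width: 43.8
grip_force: 8.0
clock: 12.07
ee_pos: [493.4, 428.1, 43.0]
eef_rot: [-3.14, 0.002, -1.567]
contact_force: [-0.3, -0.1, 0.3]
grip_width: 44.1
grip_force: 8.0
clock: 12.48
ee_pos: [491.4, 425.8, 54.6]
eef_rot: [3.138, -0.004, -1.568]
contact_force: [0.3, 0.1, -0.5]
grip_width: 59.9
grip_force: 0.0
clock: 12.9
ee_pos: [492.5, 427.0, 246.9]
eef_rot: [-3.141, 0.001, -1.567]
contact_force: [-0.3, 0.9, -0.1]
grip_width: 83.7
grip_force: 0.0
t 12.9 at [492.492 426.958 246.916] [-3.141  0.001 -1.567] shift [ 1.268 -0.07  -0.061] turn [0.   0.   0.25] max/row .1667,.0199
83.67770229605439 0.0 [ 0.962  0.426  0.091 -0.    -1.235 -0.958]
```

```bash
python3 -m handwheel '[[[0.1,0,0,0,0,0.01925,1],[0,0,0,0,0,0.01925,1],[0,0,0,0,0,0.01925,1],[0,0,0,0,0,0.01925,1],[0,0,0,0,0,0.01925,1]]]' 
python3 -m handwheel '[[[0,0,0,0,0,0.01925,1],[0,0,0,0,0,0.01925,1],[0,0,0,0,0,0.01925,1],[0,0,0,0,0,0.01925,1],[0,0,0,0,0,0.01925,1]]]' 
python3 -m handwheel '[[[0,0,0,0,0,0.01925,1],[0,0,0,0,0,0.01925,1],[0,0,0,0,0,0.01925,1],[0,-0.1,0,0,0,0,1],[0,-0.15,0,0,0,0,1]]]' 
python3 -m handwheel '[[[0,-0.15,0,0,0,0,1],[0,-0.15,0,0,0,0,1],[0,-0.15,0,0,0,0,1],[0,-0.15,0,0,0,0,1],[0,-0.15,0,0,0,0,1]]]' 
python3 -m handwheel '[[[-0.03,-0.1,0,0,0,0,1],[-0.03,-0.06,0,0,0,0,1],[0,0,0,0,0,0,1]]]'
python3 - <<'E'
from h import *
tool([510.5,111,128],-3.1416)
im,c=snap("wrist","w5");print(cal("wrist")[1],proj("wrist",[[511,111,166]]))
h=plane("wrist",[(200,25),],0)
cv2.imwrite("pics/w5c.png",im[60:360,120:560])
E
```

```text
clock: 13.32
ee_pos: [492.8, 402.0, 245.0]
eef_rot: [3.141, 0.001, -2.178]
contact_force: [-0.2, -0.7, -0.6]
grip_width: 86.9
grip_force: 0.0
clock: 13.73
ee_pos: [492.7, 402.2, 244.8]
eef_rot: [3.141, 0.001, -2.783]
contact_force: [-0.3, 0.4, -0.0]
grip_width: 86.8
grip_force: 0.0
clock: 14.15
ee_pos: [492.9, 341.3, 243.9]
eef_rot: [3.141, 0.001, -3.137]
contact_force: [0.1, 0.4, 0.7]
grip_width: 86.9
grip_force: 0.0
clock: 14.57
ee_pos: [492.9, 150.5, 245.0]
eef_rot: [3.141, 0.001, -3.139]
contact_force: [1.2, 0.3, -0.6]
grip_width: 86.8
grip_force: 0.0
clock: 14.82
ee_pos: [509.0, 109.8, 245.1]
eef_rot: [3.141, 0.001, 3.14]
contact_force: [0.6, 0.3, 0.4]
grip_width: 87.1
grip_force: 0.0
t 14.82 at [508.964 109.756 245.085] [3.141 0.001 3.14 ] shift [-0.005  0.005  0.468] turn [ 0.  0. -0.] max/row .1667,.0199
[435.946 110.182 389.411] [[322.984 224.67 ]]
```

View pics/w5c.png

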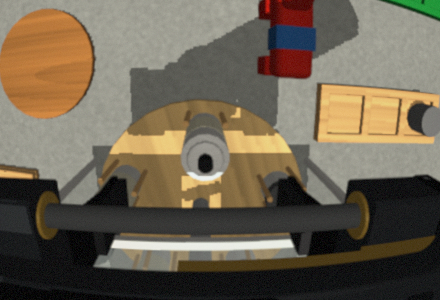

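```bash
python3 -m handwheel '[[[-0.004,0.008,0.1,0,0,0,1],[0,0,0.15,0,0,0,1],[0,0,0.15,0,0,0,1],[0,0,0.06,0,0,0,1],[0,0,0.008,0,0,0,0.7]]]' 
python3 -m handwheel '[[[0,0,0,0,0,0,0.35],[0,0,0,0,0,0,0.35],[0,0,0,0,0,0,0.35],[0,0,0,0,0,0,0.35],[0,0,0,0,0,0,0.35]]]' 20
python3 -m handwheel '[[[0,0,0,0,0,0,0.35],[0,0,0,0,0,0,0.35],[0,0,0,0,0,0,0.35],[0,0,0,0,0,0,0.35],[0,0,-0.02,0,0,0,0.35]]]' 
python3 -m handwheel '[[[0,0,-0.06,0,0,0,0.35],[0,0,-0.1,0,0,0,0.35],[0,0,-0.1,0,0,0,0.35],[0,0,-0.08,0,0,0,0.35],[0,0,0,0,0,0,0.35]]]'
python3 - <<'E'
from h import *
tool([595.5,-289,107],-3.1416);s=monitor.sense();print(s["grip_width"],s["grip_force"],s["qpos"])
E
```

```text
clock: 15.28
ee_pos: [506.8, 114.2, 123.7]
eef_rot: [-3.138, -0.007, -3.139]
contact_force: [-0.9, 0.5, -0.8]
grip_width: 84.6
grip_force: 0.0
clock: 15.7
ee_pos: [510.0, 114.7, 128.6]
eef_rot: [3.14, 0.002, -3.139]
contact_force: [0.1, 0.4, -0.1]
grip_width: 55.2
grip_force: 0.0
clock: 16.12
ee_pos: [508.6, 114.0, 131.4]
eef_rot: [-3.141, -0.002, -3.14]
contact_force: [0.1, -0.6, -2.2]
grip_width: 39.9
grip_force: 19.9
clock: 16.53
ee_pos: [511.6, 115.2, 221.7]
eef_rot: [3.138, 0.008, -3.139]
contact_force: [0.9, 0.1, -0.9]
grip_width: 40.1
grip_force: 19.9
t 16.53 at [511.6   115.184 221.712] [ 3.138  0.008 -3.139] shift [-0.327 -1.619  0.456] turn [0.001 0.001 0.   ] max/row .1667,.0199
40.08368676808809 19.880453618243337 [ 0.532  0.224 -0.271  0.001 -1.067 -2.1  ]
```

```bash
python3 -m handwheel '[[[0,-0.06,0,0,0,0,0.35],[0,-0.12,0,0,0,0,0.35],[0,-0.15,0,0,0,0,0.35],[0,-0.15,0,0,0,0,0.35],[0,-0.15,0,0,0,0,0.35]]]'
python3 -m handwheel '[[[0,-0.15,0,0,0,0,0.35],[0,-0.15,0,0,0,0,0.35],[0,-0.15,0,0,0,0,0.35],[-0.08,-0.14,0,0,0,0,0.35],[-0.08,-0.14,0,0,0,0,0.35]]]'
python3 -m handwheel '[[[-0.08,-0.13,0,0,0,0,0.35],[-0.05,-0.08,0,0,0,0,0.35],[-0.04,-0.045,0,0,0,0,0.35],[0,0,0,0,0,0,0.35],[0,0,0,0,0,0,0.35]]]'
python3 - <<'E'
from h import *
tool([595.5,-289,107],-3.1416)
im,c=snap("wrist","w6")
E
```

```text
clock: 16.95
ee_pos: [508.7, -44.4, 216.1]
eef_rot: [3.141, -0.002, -3.139]
contact_force: [0.8, 0.1, -2.3]
grip_width: 40.1
grip_force: 19.9
clock: 17.37
ee_pos: [549.1, -227.2, 216.3]
eef_rot: [3.14, -0.002, -3.14]
contact_force: [0.8, 1.2, -0.7]
grip_width: 40.0
grip_force: 19.9
clock: 17.78
ee_pos: [592.1, -289.4, 214.9]
eef_rot: [3.14, -0.004, -3.141]
contact_force: [-0.7, 0.4, -1.3]
grip_width: 39.9
grip_force: 19.9
t 17.78 at [ 592.093 -289.409  214.894] [ 3.14  -0.004 -3.141] shift [-0.015  0.001  0.432] turn [ 0.    -0.001  0.   ] max/row .1667,.0199
```

View pics/w6.png

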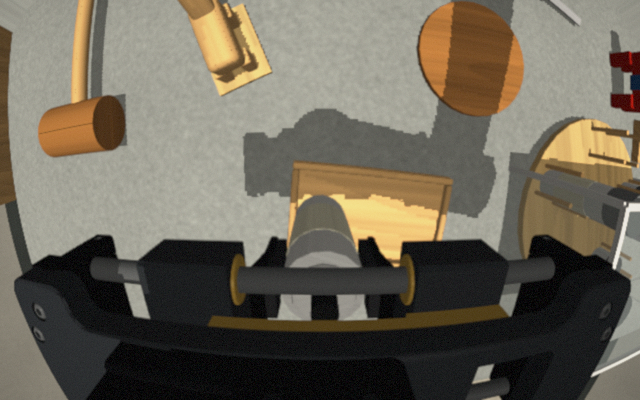

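Run:
```python
from h import *
print(plane("wrist",[(294,163),(452,180)],20)); 
c,s=np.cos(-.096),np.sin(-.096);print([(626-60*c-s*y,-233.5-60*s+c*y) for y in(-95,95)])
print(plane("wrist",[(225,50)],61))
```

```text
[[ 561.091 -320.327   20.   ]
 [ 578.017 -135.31    20.   ]]
[(np.float64(557.1702695949615), np.float64(-322.31141938044743)), (np.float64(575.3822658621967), np.float64(-133.18626718761453))]
[[ 440.29  -385.266   61.   ]]
```

```bash
python3 -m handwheel '[[[-0.022,0,0.08,0,0,0,0.35],[0,0,0.12,0,0,0,0.35],[0,0,0.12,0,0,0,0.35],[0,0,0.07,0,0,0,0.35],[0,0,0.03,0,0,0,0.35]]]'
python3 -m handwheel '[[[0,0,0.008,0,0,0,0.35],[0,0,0.004,0,0,0,0.35],[0,0,0,0,0,0,0.35],[0,0,0,0,0,0,0.35]]]'
python3 - <<'E'
from h import *
tool([597,-289,107],-3.1416);s=monitor.sense();print(s["contact_force"])
E
```

```text
clock: 18.25
ee_pos: [595.6, -287.2, 108.7]
eef_rot: [3.139, -0.007, -3.139]
contact_force: [-0.6, 0.7, -2.2]
grip_width: 39.9
grip_force: 19.9
clock: 18.58
ee_pos: [599.3, -289.3, 111.2]
eef_rot: [-3.141, 0.003, -3.139]
contact_force: [-0.2, -0.5, -1.5]
grip_width: 40.0
grip_force: 19.9
t 18.58 at [ 599.275 -289.332  111.226] [-3.141  0.003 -3.139] shift [0.009 0.001 0.017] turn [-0.     0.001  0.   ] max/row .1667,.0199
[-0.21  -0.47  -1.464]
```

```bash
python3 -m handwheel '[[[0,0,0.006,0,0,0,0.35],[0,0,0.004,0,0,0,0.35],[0,0,0,0,0,0,0.35],[0,0,0,0,0,0,0.35]]]'
python3 -m handwheel '[[[0,0,0,0,0,0,0.7],[0,0,0,0,0,0,0.7],[0,0,0,0,0,0,0.7],[0,0,0,0,0,0,0.7],[0,0,-0.04,0,0,0,0.7]]]'
python3 -m handwheel '[[[0,0,-0.12,0,0,0,1],[0,0,-0.15,0,0,0,1],[0,0,-0.15,0,0,0,1],[0,0,-0.15,0,0,0,1],[0,0,-0.15,0,0,0,1]]]'
python3 - <<'E'
from h import *
tool([612.5,107,290],-2.515)
s,_=snap("scene","s3");t,_=snap("top","t3")
cv2.imwrite("pics/m3.png",np.hstack([cv2.resize(s[120:400,300:500],(400,560)),cv2.resize(t[100:240,325:425],(400,560))]))
E
```

```text
clock: 18.92
ee_pos: [598.3, -289.3, 107.0]
eef_rot: [-3.142, 0.0, -3.14]
contact_force: [0.0, -0.8, -1.5]
grip_width: 40.1
grip_force: 19.9
clock: 19.33
ee_pos: [597.1, -288.8, 115.1]
eef_rot: [3.14, -0.004, -3.14]
contact_force: [-0.5, -0.5, -1.5]
grip_width: 59.4
grip_force: 0.0
clock: 19.75
ee_pos: [597.9, -289.2, 300.0]
eef_rot: [-3.141, 0.001, -3.139]
contact_force: [0.9, -0.3, -0.5]
grip_width: 83.7
grip_force: 0.0
t 19.75 at [ 597.928 -289.232  300.011] [-3.141  0.001 -3.139] shift [-0.062  1.585  0.039] turn [-0.     0.    -0.099] max/row .1667,.0199
```

View pics/m3.png

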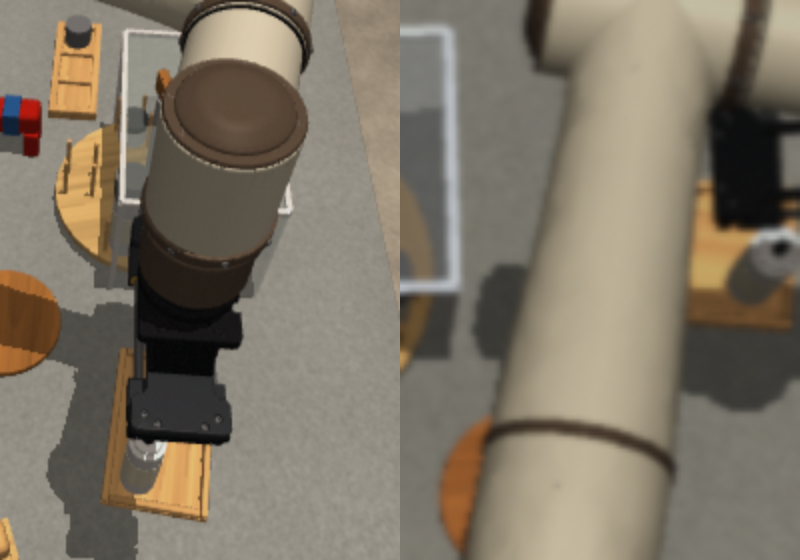

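```bash
python3 -m handwheel '[[[-0.058,0.085,0,0,0,0,1],[0,0.15,0,0,0,0,1],[0,0.15,0,0,0,0,1],[0,0.15,0,0,0,0,1],[0,0.15,0,0,0,0,1]]]'
python3 -m handwheel '[[[0,0.15,0,0,0,0,1],[0,0.15,0,0,0,0,1],[0,0.15,0,0,0,0,1],[0,0.15,0,0,0,0,1],[0,0.15,0,0,0,0,1]]]'
python3 -m handwheel '[[[0,0.1,0,0,0,-0.0187,1],[0,0.05,0,0,0,-0.0187,1],[0,0,0,0,0,-0.0187,1],[0,0,0,0,0,-0.0187,1],[0,0,0,0,0,-0.0187,1]]]'
python3 -m handwheel '[[[0,0,0,0,0,-0.0187,1],[0,0,0,0,0,-0.0187,1],[0,0,0,0,0,-0.0187,1],[0,0,0,0,0,-0.0187,1],[0,0,0,0,0,-0.0187,1]]]'
python3 -m handwheel '[[[0,0,0,0,0,-0.0187,1],[0,0,0,0,0,-0.0187,1],[0,0,0,0,0,-0.0187,1],[0,0,0,0,0,-0.0187,1],[0,0,0,0,0,-0.0187,1]]]'
python3 -m handwheel '[[[0,0,0,0,0,-0.0187,0.6],[0,0,0,0,0,0,0.6]]]'
python3 - <<'E'
from h import *
tool([612.7,107,236],-1.258)
E
```

```text
clock: 20.27
ee_pos: [612.2, -116.5, 297.6]
eef_rot: [-3.141, 0.001, -3.14]
contact_force: [0.2, 0.3, 0.3]
grip_width: 87.0
grip_force: 0.0
clock: 20.68
ee_pos: [611.7, 71.3, 297.9]
eef_rot: [3.141, 0.001, -3.139]
contact_force: [0.1, 0.3, -1.1]
grip_width: 86.8
grip_force: 0.0
clock: 21.1
ee_pos: [610.4, 107.6, 297.5]
eef_rot: [-3.141, 0.001, -2.545]
contact_force: [-0.6, 0.5, -0.5]
grip_width: 87.5
grip_force: 0.0
clock: 21.52
ee_pos: [610.4, 106.9, 297.6]
eef_rot: [-3.141, 0.001, -1.959]
contact_force: [-0.7, 0.2, -0.3]
grip_width: 87.0
grip_force: 0.0
clock: 21.93
ee_pos: [610.5, 106.9, 297.6]
eef_rot: [-3.141, 0.0, -1.371]
contact_force: [0.2, 0.9, 0.4]
grip_width: 87.1
grip_force: 0.0
clock: 22.1
ee_pos: [610.5, 106.9, 297.5]
eef_rot: [-3.141, -0.0, -1.257]
contact_force: [-0.4, 0.2, -0.8]
grip_width: 80.6
grip_force: 0.0
t 22.1 at [610.508 106.91  297.54 ] [-3.141 -0.    -1.257] shift [ 0.002 -0.008  0.246] turn [-0. -0.  0.] max/row .1667,.0199
```

```bash
python3 -m handwheel '[[[0,-0.008,0.08,0,0,0,0.6],[0,0,0.1,0,0,0,0.6],[0,0,0.066,0,0,0,0.6],[0,0,0,0,0,0,0],[0,0,0,0,0,0,0]]]' 25
python3 -m handwheel '[[[0,0,0,0,0,0,0],[0,0,0,0,0,0,0],[0,0,0,0,0,0,0],[0,0,0,0,0,0,0],[0,0,0,0,0,0,0]]]'
python3 -m handwheel '[[[0,0,0,0,0,0,0],[0,0,0,0,0,0.005,0],[0,0,0,0,0,0.01,0],[0,0,0,0,0,0.0135,0],[0,0,0,0,0,0.0135,0]]]'
python3 -m handwheel '[[[0,0,0,0,0,0.0135,0],[0,0,0,0,0,0.0135,0],[0,0,0,0,0,0.0135,0],[0,0,0,0,0,0.0135,0],[0,0,0,0,0,0.0135,0]]]'
python3 -m handwheel '[[[0,0,0,0,0,0.0135,0],[0,0,0,0,0,0.0135,0],[0,0,0,0,0,0.0135,0],[0,0,0,0,0,0.0135,0],[0,0,0,0,0,0.0135,0]]]'
python3 -m handwheel '[[[0,0,0,0,0,0.012,0],[0,0,0,0,0,0.007,0],[0,0,0,0,0,0,0],[0,0,0,0,0,0,0]]]'
python3 -m handwheel '[[[0,0,0,0,0,0,0.5],[0,0,0,0,0,0,0.5],[0,0,0,0,0,0,0.6],[0,0,0,0,0,0,0.7],[0,0,-0.05,0,0,0,1]]]' 
python3 -m handwheel '[[[0,0,-0.1,0,0,0,1],[0,0,-0.12,0,0,0,1],[0,0,0,0,0,0.018,1],[0,0,0,0,0,0.018,1],[0,0,0,0,0,0.018,1]]]' 
python3 -m handwheel '[[[0,0,0,0,0,0.018,1],[0,0,0,0,0,0.018,1],[0,0,0,0,0,0.013,1],[0.1,0,0,0,0,0,1],[0.15,0,0,0,0,0,1]]]' 
python3 -m handwheel '[[[0.1,0,0,0,0,0,1],[0.05,0,0,0,0,0,1],[0,0,0,0,0,0,1],[0,0,0,0,0,0,1]]]'
python3 - <<'E'
from h import *
tool([512,108,173],-3.1416)
im,c=snap("wrist","w7");g=cv2.cvtColor(im,cv2.COLOR_BGR2GRAY); print(proj("wrist",[[512,108,183]]))
u=cv2.HoughCircles(cv2.GaussianBlur(g[160:250,280:380],(3,3),0),cv2.HOUGH_GRADIENT,1,10,param1=80,param2=8,minRadius=20,maxRadius=32);u=u[0,:4]+[280,160,0];print(u,plane("wrist",u[:,:2],183))
cv2.imwrite("pics/w7c.png",cv2.resize(im[130:270,240:420],(720,560)))
E
```

```text
clock: 22.52
ee_pos: [612.3, 107.3, 235.2]
eef_rot: [3.14, -0.001, -1.261]
contact_force: [-0.1, 0.7, 1.0]
grip_width: 48.0
grip_force: 0.0
clock: 22.93
ee_pos: [612.6, 107.6, 236.5]
eef_rot: [-3.14, -0.0, -1.26]
contact_force: [-1.7, 0.6, 1.9]
grip_width: 20.1
grip_force: 25.0
clock: 23.35
ee_pos: [612.7, 107.6, 236.4]
eef_rot: [-3.14, 0.0, -1.527]
contact_force: [-1.2, -0.2, 3.6]
grip_width: 20.2
grip_force: 25.0
clock: 23.77
ee_pos: [612.8, 107.6, 236.4]
eef_rot: [-3.14, 0.001, -1.951]
contact_force: [-0.5, 0.6, 3.9]
grip_width: 20.0
grip_force: 25.0
clock: 24.18
ee_pos: [612.9, 107.6, 236.4]
eef_rot: [-3.14, 0.001, -2.375]
contact_force: [-0.1, 0.8, 3.9]
grip_width: 20.5
grip_force: 25.0
clock: 24.52
ee_pos: [612.9, 107.6, 236.4]
eef_rot: [-3.141, 0.002, -2.49]
contact_force: [-0.7, -0.1, 4.7]
grip_width: 20.3
grip_force: 25.0
clock: 24.93
ee_pos: [610.7, 107.3, 244.4]
eef_rot: [3.139, -0.006, -2.491]
contact_force: [0.1, 0.1, -0.2]
grip_width: 45.9
grip_force: 0.0
clock: 25.35
ee_pos: [612.3, 107.7, 302.8]
eef_rot: [3.141, 0.0, -2.836]
contact_force: [0.2, -0.4, -0.3]
grip_width: 78.9
grip_force: 0.0
clock: 25.77
ee_pos: [550.8, 107.5, 300.4]
eef_rot: [-3.14, -0.002, -3.14]
contact_force: [-0.4, 0.7, 0.1]
grip_width: 87.0
grip_force: 0.0
clock: 26.1
ee_pos: [512.2, 107.3, 303.1]
eef_rot: [3.141, 0.001, -3.137]
contact_force: [0.6, -0.9, -0.7]
grip_width: 87.0
grip_force: 0.0
t 26.1 at [512.19  107.338 303.073] [ 3.141  0.001 -3.137] shift [0.001 0.002 0.52 ] turn [0.    0.    0.001] max/row .1667,.0199
[[323.588 206.657]]
[[325.5 205.5  24.6]
 [338.5 248.5  26.6]
 [344.5 239.5  31.4]] [[510.933 109.684 183.   ]
 [552.061 122.038 183.   ]
 [543.1   127.348 183.   ]]
```

View pics/w7c.png

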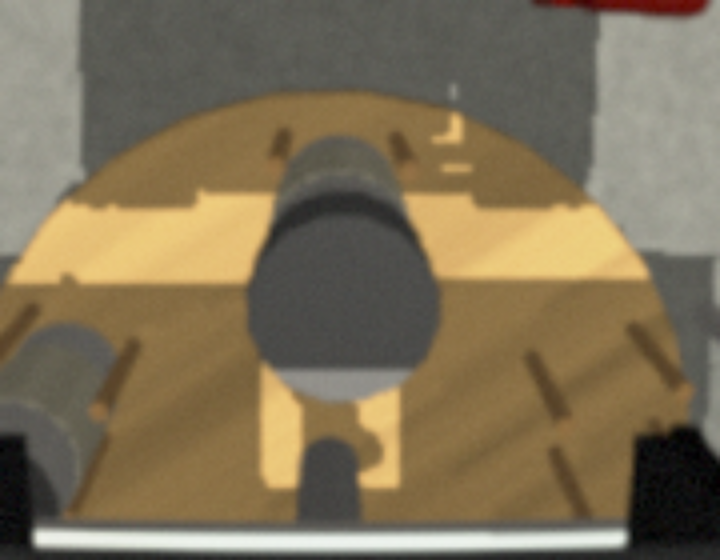

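```bash
python3 -m handwheel '[[[0.004,0.009,0.1,0,0,0,1],[0,0,0.14,0,0,0,1],[0,0,0.14,0,0,0,1],[0,0,0.1,0,0,0,1],[0,0,0.04,0,0,0,0.7]]]' 
python3 -m handwheel '[[[0,0,0,0,0,0,0.4],[0,0,0,0,0,0,0.4],[0,0,0,0,0,0,0.4],[0,0,0,0,0,0,0.4],[0,0,0,0,0,0,0.4]]]' 8
python3 -m handwheel '[[[0,0,0,0,0,0,0.4],[0,0,0,0,0,0,0.4],[0,0,0,0,0,0,0.4]]]' 8
python3 - <<'E'
from h import *
tool([512,107,173],-3.1416)
E
python3 -m handwheel '[[[0,0,-0.08,0,0,0,0.4],[0,0,-0.14,0,0,0,0.4],[0.02,0.04,-0.1,0,0,0,0.4],[0.03,0.1,-0.04,0,0,0,0.4],[0.02,0.14,0,0,0,0,0.4]]]' 
python3 -m handwheel '[[[0,0.14,0,0,0,0,0.4],[0,0.15,0,0,0,0,0.4],[0,0.15,0,0,0,0,0.4],[0,0.14,0,0,0,0,0.4],[0,0.1,0,0,0,0,0.4]]]' 
python3 -m handwheel '[[[0,0.05,0,0,0,-0.0192,0.4],[0,0,0,0,0,-0.0192,0.4],[0,0,0,0,0,-0.0192,0.4],[0,0,0,0,0,-0.0192,0.4],[0,0,0,0,0,-0.0192,0.4]]]' 
python3 -m handwheel '[[[0,0,0,0,0,-0.0192,0.4],[0,0,0,0,0,-0.0192,0.4],[0,0,0,0,0,-0.0192,0.4],[0,0,0,0,0,-0.0192,0.4],[0,0,0,0,0,-0.0192,0.4]]]' 
python3 -m handwheel '[[[0,0,0,0,0,-0.0192,0.4],[0,0,0,0,0,-0.0192,0.4],[0,0,0,0,0,-0.0192,0.4],[0,0,0,0,0,0,0.4]]]'
python3 - <<'E'
from h import *
tool([492.5,362.5,42],-1.5708);s=monitor.sense();print(s["grip_width"],s["grip_force"])
E
```

```text
clock: 26.57
ee_pos: [510.0, 108.5, 168.1]
eef_rot: [-3.138, -0.008, -3.139]
contact_force: [0.2, -0.3, -0.6]
grip_width: 84.5
grip_force: 0.0
clock: 26.98
ee_pos: [512.3, 109.9, 174.4]
eef_rot: [3.14, 0.003, -3.138]
contact_force: [-0.0, 0.1, 0.2]
grip_width: 55.1
grip_force: 0.0
clock: 27.23
ee_pos: [511.9, 109.7, 173.7]
eef_rot: [3.141, 0.002, -3.138]
contact_force: [0.7, 0.1, 2.3]
grip_width: 44.0
grip_force: 8.0
t 27.23 at [511.868 109.739 173.698] [ 3.141  0.002 -3.138] shift [-0.    -0.011  0.003] turn [0.    0.    0.001] max/row .1667,.0199
clock: 27.65
ee_pos: [494.5, 179.3, 266.7]
eef_rot: [3.138, 0.006, -3.141]
contact_force: [0.9, 0.1, -0.1]
grip_width: 43.9
grip_force: 8.0
clock: 28.07
ee_pos: [492.6, 352.1, 262.5]
eef_rot: [3.141, -0.0, -3.137]
contact_force: [0.4, -0.9, -0.5]
grip_width: 44.2
grip_force: 8.0
clock: 28.48
ee_pos: [492.8, 362.0, 262.4]
eef_rot: [-3.142, -0.001, -2.529]
contact_force: [0.6, -0.2, 0.2]
grip_width: 43.6
grip_force: 8.0
clock: 28.9
ee_pos: [492.8, 361.8, 262.5]
eef_rot: [3.141, -0.001, -1.926]
contact_force: [-0.4, 0.2, -0.4]
grip_width: 43.9
grip_force: 8.0
clock: 29.23
ee_pos: [492.9, 361.8, 262.6]
eef_rot: [3.141, -0.0, -1.568]
contact_force: [-0.6, 0.2, 0.0]
grip_width: 43.9
grip_force: 8.0
t 29.23 at [492.88  361.828 262.616] [ 3.141 -0.    -1.568] shift [-0.003  0.001  0.882] turn [ 0. -0.  0.] max/row .1667,.0199
43.88027982145099 7.997554289322579
```

```bash
python3 -m handwheel '[[[0,0,0.1,0,0,0,0.4],[0,0,0.15,0,0,0,0.4],[0,0,0.15,0,0,0,0.4],[0,0,0.15,0,0,0,0.4],[0,0,0.15,0,0,0,0.4]]]' 
python3 -m handwheel '[[[0,0,0.1,0,0,0,0.4],[0,0,0.05,0,0,0,0.4],[0,0,0.03,0,0,0,0.4],[0,0,0.003,0,0,0,0.4],[0,0,0,0,0,0,0.4]]]' 
python3 -m handwheel '[[[0,0,0,0,0,0,0.7],[0,0,0,0,0,0,0.7],[0,0,0,0,0,0,0.7],[0,0,0,0,0,0,0.7],[0,0,-0.06,0,0,0,0.7]]]' 
python3 -m handwheel '[[[0,0,-0.15,0,0,0,1],[0,0,-0.15,0,0,0,1],[0,0,-0.15,0,0,0,1],[0,0,-0.15,0,0,0,1],[0,0,-0.15,0,0,0,1]]]' 
python3 -m handwheel '[[[0,0,0,0,0,0.01925,1],[0,0,0,0,0,0.01925,1],[0,0,0,0,0,0.01925,1],[0,0,0,0,0,0.01925,1],[0,0,0,0,0,0.01925,1]]]' 
python3 -m handwheel '[[[0,0,0,0,0,0.01925,1],[0,0,0,0,0,0.01925,1],[0,0,0,0,0,0.01925,1],[0,0,0,0,0,0.01925,1],[0,0,0,0,0,0.01925,1]]]' 
python3 -m handwheel '[[[0,0,0,0,0,0.01925,1],[0,0,0,0,0,0.01925,1],[0,0,0,0,0,0.01925,1],[0,-0.1,0,0,0,0,1],[0,-0.15,0,0,0,0,1]]]' 
python3 -m handwheel '[[[0,-0.15,0,0,0,0,1],[0,-0.15,0,0,0,0,1],[0,-0.15,0,0,0,0,1],[0,-0.15,0,0,0,0,1],[-0.03,-0.1,0,0,0,0,1]]]' 
python3 -m handwheel '[[[-0.03,-0.05,0,0,0,0,1],[0,0,0,0,0,0,1],[0,0,0,0,0,0,1]]]'
python3 - <<'E'
from h import *
tool([509,109.7,128],-3.1416)
im,c=snap("wrist","w8");h=cv2.cvtColor(im,cv2.COLOR_BGR2HSV)
e=proj("wrist",[[511,109.7,166]])[0];print(e)
m=np.zeros((400,640),np.uint8);m[195:235,305:345]=(h[195:235,305:345,2]<50);n,l,st,ce=cv2.connectedComponentsWithStats(m);print(st[1:],ce[1:])
E
```

```text
clock: 29.65
ee_pos: [492.9, 361.8, 86.5]
eef_rot: [-3.141, 0.001, -1.573]
contact_force: [0.1, -0.4, -0.0]
grip_width: 44.3
grip_force: 8.0
clock: 30.07
ee_pos: [493.4, 362.3, 42.5]
eef_rot: [-3.141, 0.0, -1.571]
contact_force: [-0.1, -0.3, 0.0]
grip_width: 43.7
grip_force: 8.0
clock: 30.48
ee_pos: [491.6, 360.5, 55.0]
eef_rot: [3.138, -0.003, -1.571]
contact_force: [0.3, -0.5, -0.5]
grip_width: 59.8
grip_force: 0.0
clock: 30.9
ee_pos: [492.7, 361.6, 247.1]
eef_rot: [-3.141, 0.001, -1.57]
contact_force: [0.4, 0.9, -0.1]
grip_width: 83.6
grip_force: 0.0
clock: 31.32
ee_pos: [492.9, 361.8, 245.1]
eef_rot: [3.141, 0.001, -2.181]
contact_force: [-0.7, -0.0, -0.0]
grip_width: 87.2
grip_force: 0.0
clock: 31.73
ee_pos: [492.9, 361.8, 244.9]
eef_rot: [3.141, 0.0, -2.786]
contact_force: [0.4, 0.2, -0.8]
grip_width: 87.1
grip_force: 0.0
clock: 32.15
ee_pos: [493.0, 300.8, 244.2]
eef_rot: [3.141, 0.001, -3.139]
contact_force: [0.6, -1.1, -0.0]
grip_width: 87.1
grip_force: 0.0
clock: 32.57
ee_pos: [498.8, 121.5, 245.3]
eef_rot: [3.141, -0.0, 3.14]
contact_force: [-0.4, 0.1, 0.3]
grip_width: 86.7
grip_force: 0.0
clock: 32.82
ee_pos: [507.9, 111.3, 244.9]
eef_rot: [3.141, 0.001, 3.139]
contact_force: [-0.6, -1.1, 0.5]
grip_width: 86.8
grip_force: 0.0
t 32.82 at [507.927 111.288 244.901] [3.141 0.001 3.139] shift [-0.004 -0.007  0.468] turn [ 0.  0. -0.] max/row .1667,.0199
[320.099 225.87 ]
[[315 216  13  18 204]] [[320.907 224.422]]
```

```bash
python3 -m handwheel '[[[-0.004,-0.006,0.1,0,0,0,1],[0,0,0.15,0,0,0,1],[0,0,0.15,0,0,0,1],[0,0,0.06,0,0,0,1],[0,0,0.008,0,0,0,0.7]]]' 
python3 -m handwheel '[[[0,0,0,0,0,0,0.35],[0,0,0,0,0,0,0.35],[0,0,0,0,0,0,0.35],[0,0,0,0,0,0,0.35],[0,0,0,0,0,0,0.35]]]' 20
python3 -m handwheel '[[[0,0,0,0,0,0,0.35],[0,0,0,0,0,0,0.35],[0,0,0,0,0,0,0.35],[0,0,0,0,0,0,0.35],[0,0,-0.02,0,0,0,0.35]]]' 
python3 -m handwheel '[[[0,0,-0.06,0,0,0,0.35],[0,0,-0.1,0,0,0,0.35],[0,0,-0.12,0,0,0,0.35],[0,0,-0.1,0,0,0,0.35],[0,0,0,0,0,0,0.35]]]'
python3 -m handwheel '[[[0,-0.06,0,0,0,0,0.35],[0,-0.12,0,0,0,0,0.35],[0,-0.15,0,0,0,0,0.35],[0,-0.15,0,0,0,0,0.35],[0,-0.15,0,0,0,0,0.35]]]'
python3 -m handwheel '[[[0,-0.15,0,0,0,0,0.35],[0,-0.15,0,0,0,0,0.35],[0,-0.15,0,0,0,0,0.35],[-0.04,-0.14,0,0,0,0,0.35],[-0.08,-0.1,0,0,0,0,0.35]]]'
python3 -m handwheel '[[[-0.12,-0.06,0,0,0,0,0.35],[-0.14,0,0,0,0,0,0.35],[-0.12,0,0,0,0,0,0.35],[-0.06,0,0,0,0,0,0.35],[0,0,0,0,0,0,0.35]]]'
python3 -m handwheel '[[[0,0,0,0,0,0,0.35],[0,0,0,0,0,0,0.35]]]'
python3 - <<'E'
from h import *
tool([653,-236,107],-3.1416);s=monitor.sense();print(s["grip_width"],s["grip_force"],s["qpos"])
E
```

```text
clock: 33.28
ee_pos: [506.2, 110.3, 123.8]
eef_rot: [-3.138, -0.008, -3.141]
contact_force: [0.1, -1.4, 0.7]
grip_width: 84.8
grip_force: 0.0
clock: 33.7
ee_pos: [509.5, 110.8, 128.8]
eef_rot: [3.14, 0.002, 3.141]
contact_force: [0.1, 0.3, 0.1]
grip_width: 54.6
grip_force: 0.0
clock: 34.12
ee_pos: [508.1, 110.1, 131.7]
eef_rot: [-3.141, -0.002, 3.14]
contact_force: [-0.1, -0.1, -2.1]
grip_width: 40.2
grip_force: 20.0
clock: 34.53
ee_pos: [511.6, 111.3, 233.2]
eef_rot: [3.138, 0.01, -3.141]
contact_force: [0.4, 0.5, -0.4]
grip_width: 39.9
grip_force: 20.0
clock: 34.95
ee_pos: [507.9, -48.4, 226.8]
eef_rot: [3.141, -0.002, -3.141]
contact_force: [0.2, 0.3, -1.6]
grip_width: 40.4
grip_force: 20.0
clock: 35.37
ee_pos: [536.5, -222.2, 227.0]
eef_rot: [3.141, -0.002, 3.138]
contact_force: [1.4, 0.8, -1.1]
grip_width: 39.9
grip_force: 20.0
clock: 35.78
ee_pos: [650.8, -234.5, 224.5]
eef_rot: [3.141, -0.002, 3.141]
contact_force: [-0.3, 0.6, -1.6]
grip_width: 39.6
grip_force: 20.0
clock: 35.95
ee_pos: [647.6, -234.5, 226.6]
eef_rot: [3.141, -0.002, 3.141]
contact_force: [-0.6, -0.2, -0.2]
grip_width: 40.0
grip_force: 20.0
t 35.95 at [ 647.573 -234.516  226.618] [ 3.141 -0.002  3.141] shift [-0.023 -0.006  0.478] turn [ 0. -0. -0.] max/row .1667,.0199
39.957288978907876 19.999755830504 [-0.113  0.503  0.167 -0.    -1.237 -1.458]
```

```bash
python3 -m handwheel '[[[-0.016,-0.005,0.08,0,0,0,0.35],[0,0,0.13,0,0,0,0.35],[0,0,0.13,0,0,0,0.35],[0,0,0.08,0,0,0,0.35],[0,0,0.035,0,0,0,0.35]]]'
python3 -m handwheel '[[[0,0,0.014,0,0,0,0.35],[0,0,0.006,0,0,0,0.35],[0,0,0,0,0,0,0.35],[0,0,0,0,0,0,0.35],[0,0,0,0,0,0,0.35]]]'
python3 - <<'E'
from h import *
tool([651,-236,107],-3.1416);s=monitor.sense();print(s["contact_force"])
E
```

```text
clock: 36.37
ee_pos: [649.3, -235.4, 110.3]
eef_rot: [3.14, -0.007, 3.14]
contact_force: [-0.7, -0.1, -1.3]
grip_width: 40.1
grip_force: 20.0
clock: 36.78
ee_pos: [653.5, -236.1, 110.7]
eef_rot: [-3.141, 0.003, 3.141]
contact_force: [0.3, -0.1, -0.7]
grip_width: 39.9
grip_force: 20.0
t 36.78 at [ 653.471 -236.098  110.705] [-3.141  0.003  3.141] shift [0.01  0.    0.015] turn [-0.     0.001 -0.   ] max/row .1667,.0199
[ 0.263 -0.057 -0.689]
```

```bash
python3 -m handwheel '[[[0,0,0.006,0,0,0,0.35],[0,0,0.004,0,0,0,0.35],[0,0,0,0,0,0,0.35],[0,0,0,0,0,0,0.35]]]'
python3 -m handwheel '[[[0,0,0,0,0,0,0.7],[0,0,0,0,0,0,0.7],[0,0,0,0,0,0,0.7],[0,0,0,0,0,0,0.7],[0,0,-0.04,0,0,0,0.7]]]'
python3 -m handwheel '[[[0,0,-0.12,0,0,0,1],[0,0,-0.15,0,0,0,1],[0,0,-0.15,0,0,0,1],[0,0,-0.15,0,0,0,1],[0,0,-0.15,0,0,0,1]]]'
python3 -m handwheel '[[[0.04,0.1,0,0,0,0,1],[0.04,0.15,0,0,0,0,1],[0.04,0.15,0,0,0,0,1],[0.03,0.15,0,0,0,0,1],[0,0.15,0,0,0,0,1]]]'
python3 -m handwheel '[[[0,0.15,0,0,0,0,1],[0,0.15,0,0,0,0,1],[0,0.15,0,0,0,0,1],[0,0.13,0,0,0,0,1],[0,0.09,0,0,0,-0.0173,1]]]'
python3 -m handwheel '[[[0,0,0,0,0,-0.0173,1],[0,0,0,0,0,-0.0173,1],[0,0,0,0,0,-0.0173,0.8],[0,0,0,0,0,-0.0173,0.6],[0,0,0,0,0,-0.0173,0.6]]]'
python3 -m handwheel '[[[0,0,0,0,0,0,0.6],[0,0,0,0,0,0,0.6]]]'
python3 - <<'E'
from h import *
tool([612.7,107.3,236],-2.49)
E
```

```text
clock: 37.12
ee_pos: [652.6, -235.9, 106.3]
eef_rot: [3.142, -0.0, 3.141]
contact_force: [0.4, -0.6, -1.5]
grip_width: 40.1
grip_force: 20.0
clock: 37.53
ee_pos: [651.4, -235.6, 114.5]
eef_rot: [3.14, -0.004, 3.14]
contact_force: [-1.1, 0.9, -0.5]
grip_width: 59.3
grip_force: 0.0
clock: 37.95
ee_pos: [652.2, -236.0, 299.5]
eef_rot: [-3.141, 0.001, 3.141]
contact_force: [0.2, -0.8, 0.7]
grip_width: 83.8
grip_force: 0.0
clock: 38.37
ee_pos: [613.7, -59.7, 298.2]
eef_rot: [3.141, 0.002, 3.14]
contact_force: [0.4, 0.3, -0.3]
grip_width: 87.2
grip_force: 0.0
clock: 38.78
ee_pos: [615.0, 109.5, 297.5]
eef_rot: [3.141, 0.002, -3.03]
contact_force: [-0.4, 0.1, 0.9]
grip_width: 86.9
grip_force: 0.0
clock: 39.2
ee_pos: [615.3, 106.7, 297.4]
eef_rot: [-3.141, 0.001, -2.484]
contact_force: [0.4, -0.2, 0.2]
grip_width: 74.5
grip_force: 0.0
clock: 39.37
ee_pos: [615.4, 106.5, 297.1]
eef_rot: [-3.141, 0.001, -2.493]
contact_force: [0.7, 0.7, -0.6]
grip_width: 61.4
grip_force: 0.0
t 39.37 at [615.359 106.532 297.112] [-3.141  0.001 -2.493] shift [0.007 0.009 0.244] turn [-0.  0. -0.] max/row .1667,.0199
```

```bash
python3 -m handwheel '[[[0.007,0.009,0.08,0,0,0,0.6],[0,0,0.1,0,0,0,0.6],[0,0,0.064,0,0,0,0.6],[0,0,0,0,0,0,0],[0,0,0,0,0,0,0]]]' 25
python3 -m handwheel '[[[0,0,0,0,0,0,0],[0,0,0,0,0,0,0],[0,0,0,0,0,0,0],[0,0,0,0,0,0,0],[0,0,0,0,0,0,0]]]'
python3 -m handwheel '[[[0,0,0,0,0,0,0],[0,0,0,0,0,0.005,0],[0,0,0,0,0,0.01,0],[0,0,0,0,0,0.0135,0],[0,0,0,0,0,0.0135,0]]]'
python3 -m handwheel '[[[0,0,0,0,0,0.0135,0],[0,0,0,0,0,0.0135,0],[0,0,0,0,0,0.0135,0],[0,0,0,0,0,0.0135,0],[0,0,0,0,0,0.0135,0]]]'
python3 -m handwheel '[[[0,0,0,0,0,0.0135,0],[0,0,0,0,0,0.0135,0],[0,0,0,0,0,0.0135,0],[0,0,0,0,0,0.0135,0],[0,0,0,0,0,0.0135,0]]]'
python3 -m handwheel '[[[0,0,0,0,0,0.012,0],[0,0,0,0,0,0.008,0],[0,0,0,0,0,0,0],[0,0,0,0,0,0,0]]]'
python3 -m handwheel '[[[0,0,0,0,0,0,0.5],[0,0,0,0,0,0,0.5],[0,0,0,0,0,0,0.6],[0,0,0,0,0,0,0.7],[0,0,-0.05,0,0,0,1]]]' 
python3 -m handwheel '[[[0,0,-0.1,0,0,0,1],[0,0,-0.12,0,0,0,1],[0,0,0,0,0,-0.0155,1],[0,0,0,0,0,-0.0155,1],[0,0,0,0,0,-0.0155,1]]]' 
python3 -m handwheel '[[[0,0,0,0,0,-0.0155,1],[0,0,0,0,0,-0.0155,1],[0,0,0,0,0,-0.0155,1],[0.1,0,0,0,0,0,1],[0.15,0,0,0,0,0,1]]]' 
python3 -m handwheel '[[[0.1,0,0,0,0,0,1],[0.05,0,0,0,0,0,1],[0,0,0,0,0,0,1],[0,0,0,0,0,0,1]]]'
python3 - <<'E'
from h import *
tool([511,109,173],-3.1416)
im,c=snap("wrist","w9");g=cv2.cvtColor(im,cv2.COLOR_BGR2GRAY); print(proj("wrist",[[512,108,183]]))
u=cv2.HoughCircles(cv2.GaussianBlur(g[160:250,280:380],(3,3),0),cv2.HOUGH_GRADIENT,1,10,param1=80,param2=8,minRadius=20,maxRadius=32);u=u[0,:4]+[280,160,0];print(u,plane("wrist",u[:,:2],183))
print(g[190:225:6,290:360:4])
# horse candidate view
cv2.imwrite("pics/w9c.png",np.hstack([cv2.resize(im[130:270,240:420],(540,420)),im[0:400:1,0:250][:400]]) if 0 else cv2.resize(im,(800,500)))
E
```

```text
clock: 39.78
ee_pos: [612.6, 107.1, 235.2]
eef_rot: [-3.141, -0.001, -2.491]
contact_force: [0.6, 0.2, 0.7]
grip_width: 45.5
grip_force: 0.0
clock: 40.2
ee_pos: [613.0, 107.6, 236.5]
eef_rot: [-3.141, 0.002, -2.49]
contact_force: [-1.6, 0.4, 4.2]
grip_width: 20.0
grip_force: 25.0
clock: 40.62
ee_pos: [613.0, 107.5, 236.5]
eef_rot: [-3.141, 0.002, -2.757]
contact_force: [-0.9, 0.6, 3.6]
grip_width: 19.9
grip_force: 25.0
clock: 41.03
ee_pos: [613.0, 107.4, 236.5]
eef_rot: [3.141, 0.002, 3.102]
contact_force: [-0.7, -0.7, 4.2]
grip_width: 20.5
grip_force: 25.0
clock: 41.45
ee_pos: [613.0, 107.2, 236.5]
eef_rot: [3.141, 0.002, 2.677]
contact_force: [-0.6, 0.2, 3.8]
grip_width: 20.4
grip_force: 25.0
clock: 41.78
ee_pos: [613.0, 107.2, 236.4]
eef_rot: [3.141, 0.001, 2.557]
contact_force: [-0.9, -0.0, 5.9]
grip_width: 20.0
grip_force: 25.0
clock: 42.2
ee_pos: [611.0, 107.0, 244.4]
eef_rot: [-3.137, -0.005, 2.555]
contact_force: [-0.2, 0.2, -0.6]
grip_width: 45.8
grip_force: 0.0
clock: 42.62
ee_pos: [612.6, 107.4, 302.8]
eef_rot: [3.141, -0.0, 2.853]
contact_force: [-0.3, -0.3, -1.1]
grip_wi
[... 295 characters left out ...]
orce: 0.0
t 43.37 at [512.409 107.608 303.072] [3.141 0.001 3.141] shift [0.006 0.005 0.52 ] turn [ 0.  0. -0.] max/row .1667,.0199
[[323.277 206.408]]
[[324.5 206.5  23.5]
 [321.5 196.5  31.4]] [[512.085 109.082 183.   ]
 [502.992 106.44  183.   ]]
[[190 182 183 185  57  77  78  77  77  78  74  80  80  60 197 198 194 197]
 [200 188 190  83  77  77  77  78  77  78  79  78  78  79 148 195 195 195]
 [121 114 112  74  73  75  78  79  77  76  76  81  78  79  76 117 112 111]
 [119 120 115  71  75  75  74  77  79  75  77  76  79  74  72 116 112 109]
 [116 118 115  77  72  77  73  74  74  75  74  74  76  75  86 114 114 114]
 [114 114 120 115  81  72  71  72  72  73  76  73  70  75 105 106 107 107]]
```

```bash
python3 -m handwheel '[[[0.002,0.006,0.1,0,0,0,1],[0,0,0.14,0,0,0,1],[0,0,0.14,0,0,0,1],[0,0,0.1,0,0,0,1],[0,0,0.04,0,0,0,0.7]]]' 
python3 -m handwheel '[[[0,0,0,0,0,0,0.4],[0,0,0,0,0,0,0.4],[0,0,0,0,0,0,0.4],[0,0,0,0,0,0,0.4],[0,0,0,0,0,0,0.4]]]' 8
python3 -m handwheel '[[[0,0,0,0,0,0,0.4],[0,0,0,0,0,0,0.4],[0,0,0,0,0,0,0.4]]]' 8
python3 -m handwheel '[[[0,0,-0.08,0,0,0,0.4],[0,0,-0.14,0,0,0,0.4],[0.02,0.04,-0.1,0,0,0,0.4],[0.03,0.1,-0.04,0,0,0,0.4],[0.025,0.14,0,0,0,0,0.4]]]' 
python3 -m handwheel '[[[0,0.14,0,0,0,0,0.4],[0,0.15,0,0,0,0,0.4],[0,0.12,0,0,0,0,0.4],[0,0.06,0,0,0,0,0.4],[0,0,0,0,0,0,0.4]]]' 
python3 -m handwheel '[[[0,0,0,0,0,-0.0192,0.4],[0,0,0,0,0,-0.0192,0.4],[0,0,0,0,0,-0.0192,0.4],[0,0,0,0,0,-0.0192,0.4],[0,0,0,0,0,-0.0192,0.4]]]' 
python3 -m handwheel '[[[0,0,0,0,0,-0.0192,0.4],[0,0,0,0,0,-0.0192,0.4],[0,0,0,0,0,-0.0192,0.4],[0,0,0,0,0,-0.0192,0.4],[0,0,0,0,0,-0.0192,0.4]]]' 
python3 -m handwheel '[[[0,0,0,0,0,-0.0192,0.4],[0,0,0,0,0,-0.0192,0.4],[0,0,0,0,0,-0.0192,0.4],[0,0,0,0,0,0,0.4]]]'
python3 - <<'E'
from h import *
tool([492.5,299,42],-1.5708);s=monitor.sense();print(s["grip_width"],s["grip_force"])
E
```

```text
clock: 43.83
ee_pos: [510.7, 108.1, 168.1]
eef_rot: [-3.138, -0.008, 3.138]
contact_force: [-1.1, 0.0, -0.6]
grip_width: 85.2
grip_force: 0.0
clock: 44.25
ee_pos: [513.0, 109.4, 174.4]
eef_rot: [3.14, 0.003, 3.14]
contact_force: [-0.2, -0.3, 0.1]
grip_width: 55.2
grip_force: 0.0
clock: 44.5
ee_pos: [512.5, 109.1, 173.7]
eef_rot: [3.141, 0.002, 3.14]
contact_force: [-0.2, 0.2, 2.7]
grip_width: 43.9
grip_force: 8.0
clock: 44.92
ee_pos: [494.4, 179.0, 266.6]
eef_rot: [3.138, 0.006, 3.137]
contact_force: [-0.2, 0.4, 0.4]
grip_width: 44.0
grip_force: 8.0
clock: 45.33
ee_pos: [493.5, 299.3, 262.0]
eef_rot: [-3.141, -0.0, -3.14]
contact_force: [0.0, -0.5, -0.5]
grip_width: 44.1
grip_force: 8.0
clock: 45.75
ee_pos: [493.6, 295.2, 262.8]
eef_rot: [-3.141, -0.001, -2.535]
contact_force: [0.4, 0.2, -0.5]
grip_width: 44.0
grip_force: 8.0
clock: 46.17
ee_pos: [493.6, 295.1, 262.8]
eef_rot: [3.141, -0.001, -1.932]
contact_force: [0.0, -0.0, -0.3]
grip_width: 43.9
grip_force: 8.0
clock: 46.5
ee_pos: [493.7, 295.2, 262.8]
eef_rot: [3.141, -0.0, -1.574]
contact_force: [-0.1, 0.3, -0.5]
grip_width: 43.8
grip_force: 8.0
t 46.5 at [493.684 295.244 262.824] [ 3.141 -0.    -1.574] shift [-0.015  0.004  0.883] turn [ 0.    -0.    -0.001] max/row .1667,.0199
43.75022474934422 7.997618175140815
```

```bash
python3 -m handwheel '[[[-0.013,0.004,0.1,0,0,0,0.4],[0,0,0.15,0,0,0,0.4],[0,0,0.15,0,0,0,0.4],[0,0,0.15,0,0,0,0.4],[0,0,0.15,0,0,0,0.4]]]' 
python3 -m handwheel '[[[0,0,0.1,0,0,0,0.4],[0,0,0.05,0,0,0,0.4],[0,0,0.03,0,0,0,0.4],[0,0,0.003,0,0,0,0.4],[0,0,0,0,0,0,0.4]]]' 
python3 -m handwheel '[[[0,0,0,0,0,0,0.7],[0,0,0,0,0,0,0.7],[0,0,0,0,0,0,0.7],[0,0,0,0,0,0,0.7],[0,0,-0.06,0,0,0,0.7]]]' 
python3 -m handwheel '[[[0,0,-0.15,0,0,0,1],[0,0,-0.15,0,0,0,1],[0,0,-0.15,0,0,0,1],[0,0,-0.15,0,0,0,1],[0,0,-0.15,0,0,0,1]]]' 
python3 -m handwheel '[[[0,0,0,0,0,0.01925,1],[0,0,0,0,0,0.01925,1],[0,0,0,0,0,0.01925,1],[0,0,0,0,0,0.01925,1],[0,0,0,0,0,0.01925,1]]]' 
python3 -m handwheel '[[[0,0,0,0,0,0.01925,1],[0,0,0,0,0,0.01925,1],[0,0,0,0,0,0.01925,1],[0,0,0,0,0,0.01925,1],[0,0,0,0,0,0.01925,1]]]' 
python3 -m handwheel '[[[0,0,0,0,0,0.01925,1],[0,0,0,0,0,0.01925,1],[0,0,0,0,0,0.01925,1],[0,-0.1,0,0,0,0,1],[0,-0.15,0,0,0,0,1]]]' 
python3 -m handwheel '[[[0,-0.15,0,0,0,0,1],[0,-0.15,0,0,0,0,1],[0,-0.12,0,0,0,0,1],[-0.03,-0.06,0,0,0,0,1],[-0.03,-0.02,0,0,0,0,1]]]' 
python3 -m handwheel '[[[0,0,0,0,0,0,1],[0,0,0,0,0,0,1]]]'
python3 - <<'E'
from h import *
tool([509,109.5,128],-3.1416)
im,c=snap("wrist","w10");h=cv2.cvtColor(im,cv2.COLOR_BGR2HSV)
e=proj("wrist",[[511,109.3,166]])[0];print(e)
m=np.zeros((400,640),np.uint8);m[195:235,305:345]=(h[195:235,305:345,2]<50);n,l,st,ce=cv2.connectedComponentsWithStats(m);print(st[1:],ce[1:])
E
```

```text
clock: 46.92
ee_pos: [492.7, 298.9, 86.8]
eef_rot: [-3.141, 0.001, -1.579]
contact_force: [0.9, -0.0, -0.9]
grip_width: 43.9
grip_force: 8.0
clock: 47.33
ee_pos: [493.2, 299.7, 42.5]
eef_rot: [-3.141, 0.0, -1.577]
contact_force: [-0.4, 0.0, 0.1]
grip_width: 43.9
grip_force: 8.0
clock: 47.75
ee_pos: [491.3, 298.6, 55.2]
eef_rot: [3.138, -0.003, -1.576]
contact_force: [-0.2, 0.3, -0.2]
grip_width: 59.9
grip_force: 0.0
clock: 48.17
ee_pos: [492.4, 299.5, 247.0]
eef_rot: [-3.141, 0.001, -1.575]
contact_force: [0.1, 1.1, -0.2]
grip_width: 83.5
grip_force: 0.0
clock: 48.58
ee_pos: [492.5, 299.7, 245.0]
eef_rot: [3.142, 0.001, -2.186]
contact_force: [-0.3, 0.5, 0.1]
grip_width: 87.1
grip_force: 0.0
clock: 49.0
ee_pos: [492.5, 299.7, 244.9]
eef_rot: [3.141, 0.0, -2.791]
contact_force: [-0.0, -0.2, 0.2]
grip_width: 87.0
grip_force: 0.0
clock: 49.42
ee_pos: [492.5, 238.7, 244.4]
eef_rot: [3.141, 0.001, 3.139]
contact_force: [0.6, -0.7, 0.5]
grip_width: 86.9
grip_force: 0.0
clock: 49.83
ee_pos: [506.2, 109.9, 245.4]
eef_rot: [3.141, 0.001, 3.133]
contact_force: [-0.9, 0.1, 0.5]
grip_width: 87.0
grip_force: 0.0
clock: 50.0
ee_pos: [506.9, 112.5, 244.6]
eef_rot: [3.141, 0.0, 3.135]
contact_force: [0.1, -1.0, -0.3]
grip_width: 87.2
grip_force: 0.0
t 50.0 at [506.906 112.496 244.606] [3.141 0.    3.135] shift [-0.008 -0.012  0.466] turn [ 0.     0.    -0.001] max/row .1667,.0199
[318.389 227.439]
[[311 217  14  18 203]] [[317.867 225.818]]
```

```bash
python3 -m handwheel '[[[-0.008,-0.012,0.1,0,0,-0.001,1],[0,0,0.15,0,0,0,1],[0,0,0.15,0,0,0,1],[0,0,0.06,0,0,0,1],[0,0,0.008,0,0,0,0.7]]]' 
python3 -m handwheel '[[[0,0,0,0,0,0,0.35],[0,0,0,0,0,0,0.35],[0,0,0,0,0,0,0.35],[0,0,0,0,0,0,0.35],[0,0,0,0,0,0,0.35]]]' 20
python3 -m handwheel '[[[0,0,0,0,0,0,0.35],[0,0,0,0,0,0,0.35],[0,0,0,0,0,0,0.35],[0,0,0,0,0,0,0.35],[0,0,-0.02,0,0,0,0.35]]]' 
python3 -m handwheel '[[[0,0,-0.06,0,0,0,0.35],[0,0,-0.1,0,0,0,0.35],[0,0,-0.12,0,0,0,0.35],[0,0,-0.1,0,0,0,0.35],[0,0,0,0,0,0,0.35]]]'
python3 -m handwheel '[[[0,-0.06,0,0,0,0,0.35],[0,-0.12,0,0,0,0,0.35],[0,-0.15,0,0,0,0,0.35],[0,-0.15,0,0,0,0,0.35],[0,-0.15,0,0,0,0,0.35]]]'
python3 -m handwheel '[[[0,-0.15,0,0,0,0,0.35],[0,-0.14,0,0,0,0,0.35],[0,-0.12,0,0,0,0,0.35],[-0.06,-0.06,0,0,0,0,0.35],[-0.1,-0.03,0,0,0,0,0.35]]]'
python3 -m handwheel '[[[-0.12,0,0,0,0,0,0.35],[-0.08,0,0,0,0,0,0.35],[-0.03,0,0,0,0,0,0.35],[0,0,0,0,0,0,0.35],[0,0,0,0,0,0,0.35]]]'
python3 - <<'E'
from h import *
tool([609,-173,107],-3.1416);s=monitor.sense();print(s["grip_width"],s["grip_force"],s["qpos"])
im,c=snap("wrist","w11"); cv2.imwrite("pics/w11c.png",im)
E
```

```text
clock: 50.47
ee_pos: [505.9, 109.2, 123.6]
eef_rot: [-3.138, -0.008, -3.14]
contact_force: [0.4, 0.2, 0.2]
grip_width: 85.1
grip_force: 0.0
clock: 50.88
ee_pos: [509.2, 109.6, 128.8]
eef_rot: [3.14, 0.002, -3.141]
contact_force: [-0.0, -0.0, 0.1]
grip_width: 54.9
grip_force: 0.0
clock: 51.3
ee_pos: [507.7, 108.8, 131.7]
eef_rot: [-3.141, -0.002, 3.141]
contact_force: [-0.9, 0.7, -2.9]
grip_width: 40.1
grip_force: 20.0
clock: 51.72
ee_pos: [511.3, 110.1, 233.1]
eef_rot: [3.138, 0.01, -3.14]
contact_force: [2.0, 0.9, -0.8]
grip_width: 39.6
grip_force: 20.0
clock: 52.13
ee_pos: [507.7, -49.6, 226.8]
eef_rot: [3.141, -0.002, -3.14]
contact_force: [0.6, -0.3, -2.6]
grip_width: 39.9
grip_force: 20.0
clock: 52.55
ee_pos: [546.4, -175.7, 226.9]
eef_rot: [3.141, -0.003, 3.138]
contact_force: [0.0, 0.1, -1.8]
grip_width: 40.1
grip_force: 20.0
clock: 52.97
ee_pos: [605.2, -173.0, 226.3]
eef_rot: [3.141, -0.003, -3.141]
contact_force: [0.3, 0.5, -1.5]
grip_width: 40.1
grip_force: 20.0
t 52.97 at [ 605.187 -173.005  226.259] [ 3.141 -0.003 -3.141] shift [-0.017 -0.     0.477] turn [ 0. -0.  0.] max/row .1667,.0199
40.12156397041468 19.99942934140563 [-0.022  0.403  0.002 -0.001 -1.173 -1.548]
```

```bash
python3 -m handwheel '[[[-0.012,0,0.08,0,0,0,0.35],[0,0,0.13,0,0,0,0.35],[0,0,0.13,0,0,0,0.35],[0,0,0.08,0,0,0,0.35],[0,0,0.035,0,0,0,0.35]]]'
python3 -m handwheel '[[[0,0,0.02,0,0,0,0.35],[0,0,0.01,0,0,0,0.35],[0,0,0.002,0,0,0,0.35],[0,0,0,0,0,0,0.35],[0,0,0,0,0,0,0.35]]]'
python3 -m handwheel '[[[0,0,0,0,0,0,0.35],[0,0,0,0,0,0,0.35]]]'
python3 -m handwheel '[[[0,0,0,0,0,0,0.7],[0,0,0,0,0,0,0.7],[0,0,0,0,0,0,0.7],[0,0,0,0,0,0,0.7],[0,0,-0.04,0,0,0,0.7]]]'
python3 -m handwheel '[[[0,0,-0.12,0,0,0,1],[0,0,-0.15,0,0,0,1],[0,0,-0.15,0,0,0,1],[0,0,-0.15,0,0,0,1],[0,0,-0.15,0,0,0,1]]]'
python3 -m handwheel '[[[0.06,-0.06,0,0,0,0,1],[0.1,-0.1,0,0,0,0,1],[0.1,-0.1,0,0,0,0,1],[0.1,-0.1,0,0,0,0,1],[0.1,-0.1,0,0,0,0,1]]]'
python3 -m handwheel '[[[0.1,-0.1,0,0,0,0,1],[0.06,-0.06,0,0,0,0,1],[0,0,0,0,0,0,1],[0,0,0,0,0,0,1]]]'
python3 - <<'E'
from h import *
w,c=snap("wrist","w12");t,_=snap("top","t12")
print(c[1],monitor.sense()["ee_pos"])
cv2.imwrite("pics/m12.png",np.vstack([w,np.hstack([cv2.resize(t[95:235,360:500],(200,200)),cv2.resize(t[190:310,390:510],(200,200)),cv2.resize(t[95:215,225:345],(240,200))])]))
E
```

```text
clock: 53.43
ee_pos: [605.7, -172.8, 110.5]
eef_rot: [3.14, -0.007, 3.141]
contact_force: [-0.3, 0.7, -2.7]
grip_width: 39.9
grip_force: 20.0
clock: 53.85
ee_pos: [610.0, -173.3, 107.4]
eef_rot: [-3.141, 0.003, -3.141]
contact_force: [-0.3, -0.3, -1.6]
grip_width: 40.2
grip_force: 20.0
clock: 54.02
ee_pos: [609.5, -173.3, 106.6]
eef_rot: [-3.141, 0.001, -3.141]
contact_force: [-0.4, 0.0, -0.8]
grip_width: 40.1
grip_force: 20.0
clock: 54.43
ee_pos: [607.9, -173.1, 114.2]
eef_rot: [3.141, -0.004, 3.141]
contact_force: [-0.5, 0.5, -0.7]
grip_width: 59.1
grip_force: 0.0
clock: 54.85
ee_pos: [608.8, -173.4, 298.9]
eef_rot: [-3.141, 0.001, -3.141]
contact_force: [0.5, 0.3, -1.0]
grip_width: 84.0
grip_force: 0.0
clock: 55.27
ee_pos: [492.9, -289.1, 296.9]
eef_rot: [-3.141, 0.001, -3.141]
contact_force: [0.1, -0.1, -0.5]
grip_width: 87.2
grip_force: 0.0
clock: 55.6
ee_pos: [453.5, -329.1, 296.9]
eef_rot: [-3.141, 0.001, 3.14]
contact_force: [0.1, 0.5, 0.6]
grip_width: 87.0
grip_force: 0.0
[ 380.648 -329.699  441.428] [ 454.632 -328.085  296.355]
```

View pics/m12.png

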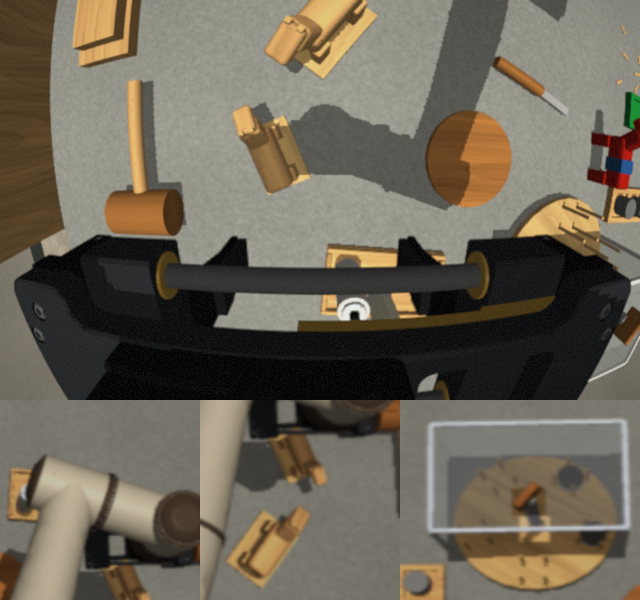

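Wrist view: the small horse stands upright, head at (246,120), trunk to (283,188), light board to its right with corners near (287,115), (311,180) and (270,193); plinth centre (470,158). In the top crop of the carousel, only the two tins are left.

Run:
```python
from h import *
im=cv2.imread("pics/w12.png");c=cal("wrist")
h=cv2.cvtColor(im,cv2.COLOR_BGR2HSV)
m=np.zeros((400,640),np.uint8);m[95:205,222:322]=((h[...,1]>85)&(h[...,2]>85))[95:205,222:322]
n,l,st,ce=cv2.connectedComponentsWithStats(m);i=1+np.argmax(st[1:,4]);print(st[i],ce[i])
ct=max(cv2.findContours((l==i).astype(np.uint8),0,2)[0],key=cv2.contourArea)
for e in(2.,):
    a=cv2.approxPolyDP(cv2.convexHull(ct),e,True)[:,0];
    for p in a: print(p,plane("wrist",[p],8,c)[0,:2],plane("wrist",[p],78,c)[0,:2],plane("wrist",[p],113,c)[0,:2])
hp=((h[...,0]<16)&(h[...,1]>120)&(h[...,2]>60)).astype(np.uint8);hp[:, :415]=0;hp[:,520:]=0;hp[:100]=0;hp[215:]=0
n,l,st,ce=cv2.connectedComponentsWithStats(hp);i=1+np.argmax(st[1:,4]);q=np.argwhere(l==i)[:,::-1];w=plane("wrist",q,12,c)[:,:2].astype(np.float32);print("plinth",cv2.minEnclosingCircle(w),w.mean(0))
# brightness map rows for structure
for v in range(110,200,8): print(v,h[v,228:318:4,2])
```

```text
[ 232  105   78   90 3637] [271.189 149.427]
[233 111] [ 359.648 -455.004] [ 363.242 -434.615] [ 365.039 -424.42 ]
[247 105] [ 352.169 -434.259] [ 356.972 -417.224] [ 359.374 -408.706]
[284 116] [ 369.702 -381.731] [ 371.67 -373.19] [ 372.655 -368.919]
[309 177] [ 456.266 -347.431] [ 444.237 -344.436] [ 438.223 -342.938]
[268 194] [ 480.881 -407.189] [ 464.872 -394.531] [ 456.868 -388.202]
[237 132] [ 390.084 -449.708] [ 388.757 -430.175] [ 388.093 -420.409]
plinth ((424.7412109375, -105.39585876464844), 74.81270599365234) [ 423.681 -107.424]
110 [154 152 204 224 228 207  91  87  91  92  94 156 150 152 152 155 156 153
 157 167 122  90  91]
118 [154 162 231 228 227 230 163 114  91  92  90  86 188 226 216 164 156 155
 116  88  95  94  89]
126 [156 157 198 233 228 230 213 138  97 121 131 197 106 155 148 124  89  83
  86  91  86  91  91]
134 [156 159 153 229 112 119 127 124 110  97 127  93 145  92 135 131 106  84
  88  94  95  88  90]
142 [157 157 159 163 112  98 104 102 104 102 126 125  89 147 147 141 128 100
  86  90  92  87  91]
150 [157 156 158 157 155 129 124 131 142 149 149 135 122  98 145 147 140 127
  92  87  86  88  84]
158 [155 159 161 150 159 154 126 124 138 142 150 150 136 113 103 145 147 140
 137  91  90  92  91]
166 [157 155 157 160 157 162 155 114 124 140 143 152 148 132 111  91  99 132
 141 127  88  89  94]
174 [161 159 152 157 151 153 156 152 113 133 146 140 150 143 131  97 136  99
 164 166 161 154 107]
182 [150 154 156 149 155 150 154 156 155 117 137 144 145 153 140 123 182 227
 178 155 157 159 153]
190 [148 151 144 154 152 150 150 154 153 154 122 129 121 133 155 158 152 156
 159 158 158 157 155]
198 [154 156 151 156 155 155 152 153 156 152 152 149 153 148 146 153 151 153
 157 157 158 158 153]
```

```bash
python3 -m handwheel '[[[0,0,0,0,0,-0.015,1],[0,0,0,0,0,-0.015,1],[0,0,0,0,0,-0.015,1],[0,0,0,0,0,-0.015,1],[0,0,0,0,0,0,1]]]'
python3 - <<'E'
from h import *
tool([429.7,-393.5,69],-2.765)
# recheck board with new view
im,c=snap("wrist","w13")
h=cv2.cvtColor(im,cv2.COLOR_BGR2HSV);e=proj("wrist",[[425,-395,40]],c)[0].astype(int);print(e)
x0,y0=e-65
m=np.zeros((400,640),np.uint8);m[max(y0,0):min(y0+130,232),max(x0,0):x0+130]=((h[...,1]>85)&(h[...,2]>85))[max(y0,0):min(y0+130,232),max(x0,0):x0+130]
n,l,st,ce=cv2.connectedComponentsWithStats(m);i=1+np.argmax(st[1:,4]);print(st[i])
a=cv2.approxPolyDP(cv2.convexHull(np.argwhere(l==i)[:,::-1].astype(np.int32)),2.,True)[:,0]
for p in a: print(p,plane("wrist",[p],8,c)[0,:2],plane("wrist",[p],78,c)[0,:2])
E
```

```text
clock: 56.12
ee_pos: [455.2, -327.4, 295.8]
eef_rot: [-3.142, 0.0, -2.761]
contact_force: [-0.3, -0.3, -0.2]
grip_width: 86.8
grip_force: 0.0
t 56.12 at [ 455.231 -327.427  295.815] [-3.142  0.    -2.761] shift [ 0.193 -0.207  0.907] turn [-0.     0.     0.001] max/row .1667,.0199
[282 140]
[ 262   80   48   93 3731]
[309 171] [ 455.258 -347.828] [ 444.342 -349.014]
[263 170] [ 477.82  -409.607] [ 463.252 -400.793]
[262 105] [ 391.84 -443.4 ] [ 391.19  -429.115]
[265  83] [ 361.238 -450.935] [ 365.542 -435.431]
[268  80] [ 355.843 -448.529] [ 361.02  -433.414]
[282  80] [ 349.293 -429.998] [ 355.531 -417.883]
[308 104] [ 368.215 -383.72 ] [ 371.389 -379.096]
```

```bash
python3 -m handwheel '[[[0.05,-0.05,0,0,0,0,1],[0.1,-0.1,0,0,0,0,1],[0.05,-0.06,0,0,0,0,1],[0,0,0.1,0,0,0,1],[0,0,0.15,0,0,0,1]]]' 10
python3 -m handwheel '[[[0,0,0.15,0,0,0,1],[0,0,0.15,0,0,0,1],[0,0,0.12,0,0,0,1],[0,0,0.07,0,0,0,1],[0,0,0,0,0,0,1]]]'
python3 -m handwheel '[[[0,0,0,0,0,0,1],[0,0,0,0,0,0,1]]]'
python3 - <<'E'
from h import *
tool([428,-395,69],-2.765);print(monitor.sense()["contact_force"])
E
```

```text
clock: 56.58
ee_pos: [429.2, -397.8, 236.6]
eef_rot: [-3.133, 0.006, -2.767]
contact_force: [1.1, 0.5, -1.2]
grip_width: 87.2
grip_force: 0.0
clock: 57.0
ee_pos: [425.0, -393.5, 106.1]
eef_rot: [3.134, -0.006, -2.767]
contact_force: [0.8, 0.5, -0.2]
grip_width: 87.0
grip_force: 0.0
clock: 57.17
ee_pos: [428.5, -396.1, 112.4]
eef_rot: [-3.139, 0.001, -2.764]
contact_force: [0.5, 0.4, 0.1]
grip_width: 86.8
grip_force: 0.0
t 57.17 at [ 428.504 -396.078  112.378] [-3.139  0.001 -2.764] shift [0.001 0.005 0.173] turn [-0.  0.  0.] max/row .1667,.0199
[0.531 0.373 0.119]
```

Closing slowly so that the horse centres itself between the pads.

```bash
python3 -m handwheel '[[[0,0.005,0.08,0,0,0,1],[0,0,0.06,0,0,0,1],[0,0,0.03,0,0,0,0.8],[0,0,0,0,0,0,0.6],[0,0,0,0,0,0,0.6]]]' 15
python3 -m handwheel '[[[0,0,0,0,0,0,0.5],[0,0,0,0,0,0,0.45],[0,0,0,0,0,0,0.4],[0,0,0,0,0,0,0.35],[0,0,0,0,0,0,0.3]]]'
python3 -m handwheel '[[[0,0,0,0,0,0,0.3],[0,0,0,0,0,0,0.3],[0,0,0,0,0,0,0.3],[0,0,0,0,0,0,0.3],[0,0,0,0,0,0,0.3]]]' 25
python3 -m handwheel '[[[0,0,0,0,0,0,0.3],[0,0,0,0,0,0,0.3],[0,0,0,0,0,0,0.3]]]' 25
python3 - <<'E'
from h import *
tool([428,-395,69],-2.765);s=monitor.sense();print(s["contact_force"],s["grip_width"],s["grip_force"])
E
```

```text
clock: 57.58
ee_pos: [427.5, -395.0, 69.6]
eef_rot: [-3.14, 0.001, -2.764]
contact_force: [-0.1, -0.6, -0.1]
grip_width: 74.1
grip_force: 0.2
clock: 58.0
ee_pos: [427.1, -394.8, 69.0]
eef_rot: [-3.14, 0.001, -2.764]
contact_force: [-0.5, -1.5, 0.5]
grip_width: 41.4
grip_force: 0.7
clock: 58.42
ee_pos: [426.9, -394.6, 68.8]
eef_rot: [-3.141, 0.0, -2.764]
contact_force: [0.5, -0.6, 4.7]
grip_width: 35.0
grip_force: 24.4
clock: 58.67
ee_pos: [426.9, -394.7, 68.8]
eef_rot: [-3.141, 0.0, -2.764]
contact_force: [0.2, -1.6, 5.3]
grip_width: 35.2
grip_force: 24.4
t 58.67 at [ 426.922 -394.653   68.767] [-3.141  0.    -2.764] shift [-0.003 -0.003 -0.001] turn [-0.  0.  0.] max/row .1667,.0199
[ 0.189 -1.571  5.307] 35.24967397073395 24.37804953151499
```

```bash
python3 -m handwheel '[[[0,0,-0.04,0,0,0,0.3],[0,0,-0.08,0,0,0,0.3],[0,0,-0.1,0,0,0,0.3],[-0.02,0.05,-0.04,0,0,0,0.3],[-0.043,0.108,0,0,0,0,0.3]]]'
python3 -m handwheel '[[[-0.05,0.12,0,0,0,0,0.3],[-0.05,0.12,0,0,0,0,0.3],[-0.05,0.12,0,0,0,0,0.3],[-0.05,0.12,0,0,0,0,0.3],[-0.05,0.12,0,0,0,0,0.3]]]'
python3 -m handwheel '[[[-0.05,0.12,0,0,0,0,0.3],[-0.04,0.11,0,0,0,0,0.3],[-0.03,0.08,0,0,0,0,0.3],[0,0,0,0,0,0,0.3],[0,0,0,0,0,0,0.3]]]'
python3 -m handwheel '[[[0,0,0,0,0,0,0.3],[0,0,0,0,0,0,0.3]]]'
python3 - <<'E'
from h import *
tool([428,-104,81.5],-2.765);s=monitor.sense();print(s["contact_force"],s["grip_width"],s["grip_force"])
E
```

```text
clock: 59.08
ee_pos: [427.9, -353.2, 135.4]
eef_rot: [-3.138, 0.003, -2.767]
contact_force: [1.0, 0.5, -1.4]
grip_width: 35.4
grip_force: 24.3
clock: 59.5
ee_pos: [427.6, -187.0, 132.4]
eef_rot: [3.139, -0.002, -2.765]
contact_force: [0.5, 0.3, -1.5]
grip_width: 35.2
grip_force: 24.3
clock: 59.92
ee_pos: [427.5, -104.9, 132.8]
eef_rot: [3.14, -0.002, -2.762]
contact_force: [0.6, 0.9, -2.4]
grip_width: 35.4
grip_force: 24.3
clock: 60.08
ee_pos: [428.3, -106.6, 133.0]
eef_rot: [3.141, -0.001, -2.765]
contact_force: [-0.2, -0.1, -1.2]
grip_width: 35.1
grip_force: 24.3
t 60.08 at [ 428.296 -106.61   132.967] [ 3.141 -0.001 -2.765] shift [-0.003  0.01   0.206] turn [ 0. -0. -0.] max/row .1667,.0199
[-0.197 -0.14  -1.229] 35.068911155131175 24.27392006662558
```

```bash
python3 -m handwheel '[[[-0.003,0.01,0.06,0,0,0,0.3],[0,0,0.07,0,0,0,0.3],[0,0,0.045,0,0,0,0.3],[0,0,0.02,0,0,0,0.3],[0,0,0.01,0,0,0,0.3]]]'
python3 -m handwheel '[[[0,0,0.002,0,0,0,0.3],[0,0,0.002,0,0,0,0.3],[0,0,0,0,0,0,0.3],[0,0,0,0,0,0,0.3],[0,0,0,0,0,0,0.3]]]'
python3 - <<'E'
from h import *
tool([428,-104,80.8],-2.765);s=monitor.sense();print(s["contact_force"],s["grip_width"],s["grip_force"])
E
```

```text
clock: 60.5
ee_pos: [428.0, -104.4, 81.2]
eef_rot: [3.141, -0.002, -2.766]
contact_force: [-0.4, -0.5, -0.5]
grip_width: 35.6
grip_force: 24.3
clock: 60.92
ee_pos: [429.0, -103.7, 81.5]
eef_rot: [-3.141, 0.001, -2.764]
contact_force: [0.8, -0.1, -1.5]
grip_width: 35.3
grip_force: 24.3
t 60.92 at [ 428.992 -103.659   81.526] [-3.141  0.001 -2.764] shift [0.004 0.    0.003] turn [-0.  0.  0.] max/row .1667,.0199
[ 0.809 -0.122 -1.526] 35.2833318272318 24.273580040535307
```

Release, rise straight up, then back away and check.

```bash
python3 -m handwheel '[[[0.003,0,0.003,0,0,0,0.3],[0,0,0,0,0,0,0.4],[0,0,0,0,0,0,0.5],[0,0,0,0,0,0,0.7],[0,0,0,0,0,0,1]]]'
python3 -m handwheel '[[[0,0,0,0,0,0,1],[0,0,0,0,0,0,1],[0,0,0,0,0,0,1],[0,0,0,0,0,0,1],[0,0,-0.05,0,0,0,1]]]'
python3 -m handwheel '[[[0,0,-0.1,0,0,0,1],[0,0,-0.15,0,0,0,1],[0,0,-0.15,0,0,0,1],[0,0,-0.15,0,0,0,1],[0,0,-0.15,0,0,0,1]]]'
python3 -m handwheel '[[[0,-0.15,0,0,0,0,1],[0,-0.15,0,0,0,0,1],[0,-0.15,0,0,0,0,1],[0,-0.15,0,0,0,0,1],[0,-0.15,0,0,0,0,1]]]'
python3 -m handwheel '[[[0,-0.15,0,0,0,0,1],[0,-0.15,0,0,0,0,1],[0,-0.15,0,0,0,0,1],[0,-0.1,0,0,0,0,1],[0,0,0,0,0,0,1]]]'
python3 - <<'E'
from h import *
print(monitor.sense()["ee_pos"],monitor.sense()["clock"])
s,_=snap("scene","s20");t,_=snap("top","t20")
cv2.imwrite("pics/m20.png",np.vstack([cv2.resize(s[60:400,200:500],(500,567))[:300] if 0 else np.hstack([cv2.resize(s[100:390,210:460],(510,592)),np.vstack([cv2.resize(t[90:215,175:345],(288,212)),cv2.resize(t[190:260,320:400],(288,190)),cv2.resize(t[135:190,355:435],(288,190))])])]))
h=cv2.cvtColor(t,cv2.COLOR_BGR2HSV)
E
```

```text
clock: 61.33
ee_pos: [428.0, -103.9, 80.4]
eef_rot: [-3.141, 0.0, -2.764]
contact_force: [0.5, 0.8, -0.3]
grip_width: 47.9
grip_force: 0.0
clock: 61.75
ee_pos: [426.3, -104.0, 91.2]
eef_rot: [3.14, -0.005, -2.765]
contact_force: [0.4, 0.6, 0.7]
grip_width: 80.3
grip_force: 0.0
clock: 62.17
ee_pos: [427.4, -104.0, 269.7]
eef_rot: [3.142, 0.0, -2.764]
contact_force: [0.1, -0.1, 0.0]
grip_width: 86.7
grip_force: 0.0
clock: 62.58
ee_pos: [497.3, -279.9, 267.7]
eef_rot: [3.141, 0.0, -2.764]
contact_force: [1.2, 1.6, 0.6]
grip_width: 87.0
grip_force: 0.0
clock: 63.0
ee_pos: [548.2, -410.1, 265.1]
eef_rot: [3.141, -0.002, -2.768]
contact_force: [-0.2, -0.3, -0.8]
grip_width: 86.9
grip_force: 0.0
[ 548.239 -410.149  265.059] 63.0
```

View pics/m20.png

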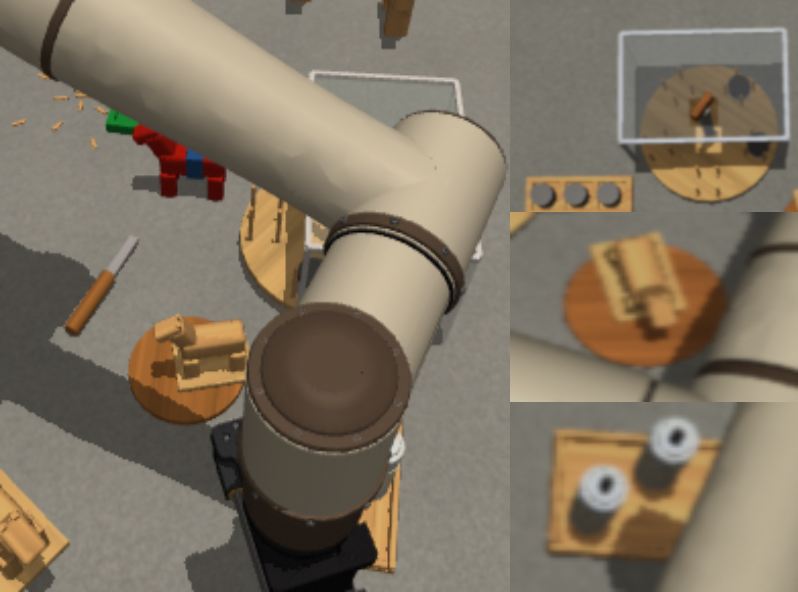

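Run:
```python
from h import *
for n,f,box,pc in(("top","t20",(325,195,385,252),[424.5,-104.5]),("scene","s20",(270,245,334,312),[424.5,-104.5])):
    im=cv2.imread(f"pics/{f}.png");h=cv2.cvtColor(im,cv2.COLOR_BGR2HSV).astype(int);x0,y0,x1,y1=box
    print(n,"plinth centre px",proj(n,[[*pc,12]]),"board pred at centre yaw .377")
    u=np.array([.93,.368]);v=np.array([-.368,.93])
    for nm,L,W,z in(("board",48,33,20),("trunk",39,17,90)):
        P=np.array([[*(np.array(pc)+a*u*L+b*v*W),z] for a,b in((-1,-1),(-1,1),(1,1),(1,-1))]);print(nm,proj(n,P).round(1).tolist())
    m=np.zeros(h.shape[:2],np.uint8);m[y0:y1,x0:x1]=((h[...,0]>14)&(h[...,0]<26)&(h[...,1]>70)&(h[...,2]>110))[y0:y1,x0:x1]
    k,l,st,ce=cv2.connectedComponentsWithStats(m);i=1+np.argmax(st[1:,4]);print(st[i])
    a=cv2.approxPolyDP(cv2.convexHull(np.argwhere(l==i)[:,::-1].astype(np.int32)),1.5,True)[:,0]
    for p in a: print(p,plane(n,[p],20)[0,:2].round(1),plane(n,[p],95)[0,:2].round(1))
```

```text
top plinth centre px [[357.541 223.577]] board pred at centre yaw .377
board [[372.9, 233.0], [354.2, 240.8], [342.6, 213.7], [361.2, 206.0]]
trunk [[369.3, 230.5], [359.3, 234.7], [349.4, 211.7], [359.4, 207.6]]
[342 197  27  36 638]
[366 230] [ 402.3 -130.8] [ 395.9 -124. ]
[362 232] [ 396.  -117.6] [ 389.9 -111.4]
[349 230] [403.3 -75.5] [396.9 -71.3]
[342 202] [495.6 -55. ] [485.  -51.7]
[361 198] [ 507.8 -117.7] [ 496.5 -111.4]
[368 221] [ 431.5 -138.2] [ 423.9 -131. ]
scene plinth centre px [[301.273 280.058]] board pred at centre yaw .377
board [[286.2, 294.9], [280.0, 272.6], [315.3, 263.1], [322.7, 284.7]]
trunk [[286.5, 275.1], [283.1, 263.3], [313.6, 255.3], [317.5, 266.8]]
[284 254  48  37 897]
[330 286] [ 500.1 -119.6] [ 501.  -157.7]
[296 290] [ 414.9 -137.5] [ 422.3 -174.3]
[284 260] [373.  -53.3] [383.6 -96.5]
[295 254] [400.  -32.6] [408.5 -77.4]
[327 256] [486.3 -31.9] [488.2 -76.7]
[331 267] [499.1 -64.4] [ 500.1 -106.8]
```

The horse's board measures centre (455,-97), yaw about 12°, in both views. That is 3 cm off and turned since I released it, so it was knocked. I'll set it right.

```bash
python3 -m handwheel '[[[-0.02,0.12,0,0,0,0.013,1],[-0.02,0.15,0,0,0,0.013,1],[-0.02,0.15,0,0,0,0,1],[-0.02,0.15,0,0,0,0,1],[-0.02,0.15,0,0,0,0,1]]]'
python3 -m handwheel '[[[-0.02,0.15,0,0,0,0,1],[-0.02,0.15,0,0,0,0,1],[-0.02,0.12,0,0,0,0,1],[0,0,0,0,0,0,1],[0,0,0,0,0,0,1]]]'
python3 -m handwheel '[[[0,0,0,0,0,0,1],[0,0,0,0,0,0,1]]]'
python3 - <<'E'
from h import *
s=monitor.sense();print(s["ee_pos"],s["eef_rot"])
im,c=snap("wrist","w21");h=cv2.cvtColor(im,cv2.COLOR_BGR2HSV).astype(int);print(c[1])
e=proj("wrist",[[455,-97,20]],c)[0].astype(int);print(e,"plinth px",proj("wrist",[[424.5,-105,12]],c))
x0,y0=e-75;x0=max(x0,0);y0=max(y0,0);x1,y1=min(e[0]+75,640),min(e[1]+75,232)
m=np.zeros((400,640),np.uint8);m[y0:y1,x0:x1]=((h[...,0]>13)&(h[...,0]<26)&(h[...,1]>70)&(h[...,2]>100))[y0:y1,x0:x1]
k,l,st,ce=cv2.connectedComponentsWithStats(m);i=1+np.argmax(st[1:,4]);print(st[i])
a=cv2.approxPolyDP(cv2.convexHull(np.argwhere(l==i)[:,::-1].astype(np.int32)),2,True)[:,0]
for p in a: print(p,plane("wrist",[p],20,c)[0,:2].round(1),plane("wrist",[p],90,c)[0,:2].round(1))
for v in range(y0,y1,7): print(v,h[v,x0:x1:6,2])
print(x0)
E
```

```text
clock: 63.52
ee_pos: [524.6, -223.3, 268.3]
eef_rot: [-3.142, 0.001, -2.927]
contact_force: [1.9, -0.1, 0.2]
grip_width: 86.8
grip_force: 0.0
clock: 63.93
ee_pos: [517.5, -117.8, 268.7]
eef_rot: [-3.141, 0.001, -2.923]
contact_force: [0.2, -0.1, 0.4]
grip_width: 87.1
grip_force: 0.0
clock: 64.1
ee_pos: [518.0, -120.5, 268.0]
eef_rot: [-3.141, 0.0, -2.928]
contact_force: [0.5, -0.0, -0.1]
grip_width: 87.2
grip_force: 0.0
[ 517.965 -120.475  268.002] [-3.141  0.    -2.928]
[ 446.985 -136.626  412.612]
[351 137] plinth px [[349.967 112.963]]
[ 293   62  115  117 9312]
[407 116] [410.5 -33.2] [417.  -51.6]
[401 138] [440.3 -34.2] [441.5 -52.5]
[376 176] [496.1 -54.4] [487.4 -69. ]
[327 177] [ 511.3 -116.1] [ 499.8 -119.8]
[294 124] [ 453.6 -171.2] [ 452.4 -165.1]
[293 107] [ 432.7 -176.9] [ 435.2 -169.7]
[303  81] [ 397.6 -171.7] [ 406.4 -165.4]
[322  64] [ 371.1 -153.2] [ 384.6 -150.2]
[372  62] [353.6 -92.6] [ 370.2 -100.5]
[388  72] [361. -70.] [376.4 -81.9]
[400  87] [376.1 -50.6] [388.7 -66. ]
[406 103] [394.3 -38.4] [403.7 -55.9]
62 [152 149 148 153 148 152 149 148 151 197 200 190 
[... 1599 characters left out ...]
 141 145 151 139 121  85
  87  85  89  85  87  85  90]
174 [ 87  88  90  87  83  88 100  86  90 136 126 103 133 144 146 139 126  86
  86  86  87  85  87  89  88]
181 [ 85  87  86 121 141 141 143 155 154 150 148 151 134 138 137  88  85  84
  88  87 109 108  87  81  92]
188 [152 149 152 154 155 151 158 151 154 156 150 150 152 146 150 145 149 150
 148 159 151 150 147 147 150]
195 [150 154 152 155 154 150 151 157 153 151 150 152 149 148 152 156 154 148
 152 156 150 150 151 150  91]
202 [154 146 153 162 151 155 152 153 154 148 154 152 153 151 153 155 155 148
 150 156 157 152 108  88  90]
209 [106 135 148 161 154 152 150 147 156 148 158 158 152 150 150 151 149  88
 114 146 150  91  79 216 232]
276
```

Run:
```python
from h import *
c=cal("wrist")
print(plane("wrist",[(322,102),(327,177.5)],20,c)[:,:2]); print("trunk rows L/R", plane("wrist",[(345,139),(374,139),(345,167),(374,167),(362,183)],90,c)[:,:2])
im=cv2.imread("pics/w21.png");g=cv2.cvtColor(im,cv2.COLOR_BGR2GRAY)
for v in(100,104,108,132,146,160,172,176,180,184):print(v,g[v,318:384:2])
```

```text
[[ 419.08  -142.981]
 [ 511.915 -116.289]]
trunk rows L/R [[ 456.603 -110.468]
 [ 449.627  -80.842]
 [ 485.337 -103.905]
 [ 478.482  -73.821]
 [ 498.089  -82.273]]
100 [135 138 132 135 134 135 133 138 135 133 125 131  80  68  98 106 141 171
 191 195 190 189 191 171 182 190 183 127 141 138 135 136 135]
104 [137 140 142 167 197 198 201 199 201 202 201 199 173  79  96 132 109 134
 166 170 142 137 133 126 166 166 165 154 192 174 139 140 139]
108 [141 139 128 128 152 146 123 119 112 117 103 105 125  87  81 116 146 162
 170 170 165 157 157 161 162 159 136 154 195 179 135 132 135]
132 [ 72  68  73  82 107 107 111 112 112 113 110  81  87  97  99 105 102 107
 114 115 121 119 123 119 113 109 101  94 110  99  78  69  74]
146 [ 74  72  75  78 108 107 110 109 109 109 108  80  82  91  97 100 102 114
 119 116 115 120 122 119 110 106 102  96 104 102  78  75  70]
160 [ 79  82  86  85 108 110 106 106 101  76 104  82  80  94  97 103 110 117
 115 116 115 122 120 121 114 108 101  93 113 102  74  70  72]
172 [ 83  85  86  87 108 115 113 108 107  95 113 107  79  90 104 112 110 113
 115 114 117 119 124 121 112 105 101  97 112 113  87  84  84]
176 [ 86  89  88  88 104 113 111 105 103 103 103 102  95  83  90  93  97  97
 103 100 104 104 104 103 102  95  87  98 104  96  87  84  82]
180 [136 109 145 141 105 124 145 123 101 128 119 102 132 146 107 106 142 138
 102 118 133  99 112  96  84  82  84  87  86  87  86  84  84]
184 [147 144 148 151 148 149 149 151 149 154 153 153 148 149 150 145 148 150
 152 147 148 148 149 120 112 142 119 108 123 115 108 109 126]
```

Run:
```python
from h import *
c=cal("wrist")
q=plane("wrist",[(325.5,103),(377.5,103),(377.5,178),(325.5,178)],20,c)[:,:2];print(q,q.mean(0),np.hypot(*(q[0]-q[1])),np.hypot(*(q[1]-q[2])),np.arctan2(*(q[2]-q[1])[::-1]))
t=plane("wrist",[(344,150),(372,150),(358,175)],90,c)[:,:2];print("trunk",t,t[:2].mean(0))
tool([472,-93,81],-2.94)
```

```text
[[ 419.395 -138.449]
 [ 404.142  -74.702]
 [ 498.251  -52.11 ]
 [ 512.963 -118.031]] [458.688 -95.823] 65.54591651723983 96.78230502368939 0.235612289754303
trunk [[ 468.07  -108.936]
 [ 461.409  -80.207]
 [ 490.636  -88.498]] [464.74  -94.572]
t 64.15 at [ 518.039 -120.776  267.817] [-3.142 -0.    -2.929] shift [0.156 0.148 0.747] turn [-0.    -0.     0.002] max/row .1667,.0199
```

```bash
python3 -m handwheel '[[[0,0,0,0,0,-0.0037,1],[0.07,0.05,0,0,0,0,1],[0.08,0.065,0,0,0,0,1],[0.046,0.038,0,0,0,0,1],[0,0,0,0,0,0,1]]]' 15
python3 -m handwheel '[[[0,0,0.1,0,0,0,1],[0,0,0.15,0,0,0,1],[0,0,0.15,0,0,0,1],[0,0,0.1,0,0,0,1],[0,0,0,0,0,0,1]]]'
python3 -m handwheel '[[[0,0,0,0,0,0,1],[0,0,0,0,0,0,1]]]'
python3 - <<'E'
from h import *
tool([461.5,-95,81],-2.906)
E
```

```text
clock: 64.57
ee_pos: [459.3, -94.6, 267.9]
eef_rot: [3.141, -0.001, -2.904]
contact_force: [0.3, 0.2, -0.7]
grip_width: 87.3
grip_force: 0.0
clock: 64.98
ee_pos: [458.3, -95.3, 137.7]
eef_rot: [3.139, -0.011, -2.906]
contact_force: [-0.4, -0.0, -0.5]
grip_width: 87.0
grip_force: 0.0
clock: 65.15
ee_pos: [463.5, -94.9, 144.3]
eef_rot: [-3.14, 0.003, -2.904]
contact_force: [-0.0, 0.2, 0.7]
grip_width: 87.0
grip_force: 0.0
t 65.15 at [463.477 -94.889 144.292] [-3.14   0.003 -2.904] shift [0.008 0.002 0.253] turn [-0.  0.  0.] max/row .1667,.0199
```

```bash
python3 -m handwheel '[[[0.004,0,0.1,0,0,0,1],[0,0,0.1,0,0,0,1],[0,0,0.045,0,0,0,0.8],[0,0,0.004,0,0,0,0.6],[0,0,0,0,0,0,0.6]]]' 15
python3 -m handwheel '[[[0,0,0,0,0,0,0.5],[0,0,0,0,0,0,0.45],[0,0,0,0,0,0,0.4],[0,0,0,0,0,0,0.35],[0,0,0,0,0,0,0.3]]]'
python3 -m handwheel '[[[0,0,0,0,0,0,0.3],[0,0,0,0,0,0,0.3],[0,0,0,0,0,0,0.3],[0,0,0,0,0,0,0.3],[0,0,0,0,0,0,0.3]]]' 25
python3 -m handwheel '[[[0,0,0,0,0,0,0.3],[0,0,0,0,0,0,0.3]]]' 25
python3 - <<'E'
from h import *
s=monitor.sense();print(s["contact_force"],s["grip_width"],s["grip_force"])
p=np.array(s["ee_pos"]);tool([p[0]-34,p[1]-9.2,p[2]],-2.906)
E
```

```text
clock: 65.57
ee_pos: [462.2, -94.8, 81.9]
eef_rot: [-3.141, 0.003, -2.904]
contact_force: [-0.0, 0.1, 0.2]
grip_width: 74.1
grip_force: 0.0
clock: 65.98
ee_pos: [461.0, -94.7, 81.1]
eef_rot: [-3.141, 0.001, -2.904]
contact_force: [0.0, -0.5, -0.2]
grip_width: 41.4
grip_force: 0.0
clock: 66.4
ee_pos: [460.9, -94.7, 80.8]
eef_rot: [-3.141, 0.0, -2.904]
contact_force: [-0.6, -0.1, 3.3]
grip_width: 33.7
grip_force: 25.0
clock: 66.57
ee_pos: [460.9, -94.7, 80.8]
eef_rot: [-3.141, 0.0, -2.904]
contact_force: [-0.5, -0.2, 5.0]
grip_width: 33.8
grip_force: 25.0
[-0.514 -0.202  5.006] 33.81721991080993 24.97038658708334
t 66.57 at [460.908 -94.737  80.804] [-3.141  0.    -2.904] shift [ 0.141 -0.004 -0.   ] turn [-0.  0.  0.] max/row .1667,.0199
```

```bash
python3 -m handwheel '[[[0,0,-0.05,0,0,0,0.3],[0,0,-0.03,0,0,0,0.3],[0.05,0,0,0,0,0,0.3],[0.06,-0.002,0,0,0,0,0.3],[0.031,-0.002,0,0,0,0,0.3]]]'
python3 -m handwheel '[[[0,0,0,0,0,0,0.3],[0,0,0,0,0,0,0.3],[0,0,0.03,0,0,0,0.3],[0,0,0.03,0,0,0,0.3],[0,0,0.015,0,0,0,0.3]]]'
python3 -m handwheel '[[[0,0,0.004,0,0,0,0.3],[0,0,0,0,0,0,0.3],[0,0,0,0,0,0,0.3],[0,0,0,0,0,0,0.3]]]'
python3 - <<'E'
from h import *
tool([427,-104,80.8],-2.906);print(monitor.sense()["contact_force"])
E
```

```text
clock: 66.98
ee_pos: [424.6, -104.1, 100.1]
eef_rot: [3.141, -0.002, -2.905]
contact_force: [-0.9, -0.6, -1.9]
grip_width: 33.6
grip_force: 25.0
clock: 67.4
ee_pos: [426.5, -103.9, 80.5]
eef_rot: [3.141, -0.002, -2.904]
contact_force: [-4.3, -2.0, 31.7]
grip_width: 33.8
grip_force: 25.0
clock: 67.73
ee_pos: [426.5, -104.0, 80.6]
eef_rot: [3.142, -0.001, -2.904]
contact_force: [-1.8, 0.5, 2.7]
grip_width: 33.7
grip_force: 25.0
t 67.73 at [ 426.506 -103.953   80.55 ] [ 3.142 -0.001 -2.904] shift [-0.002 -0.001 -0.001] turn [ 0. -0.  0.] max/row .1667,.0199
[-1.79   0.475  2.67 ]
```

```bash
python3 -m handwheel '[[[0,0,0,0,0,0,0.4],[0,0,0,0,0,0,0.5],[0,0,0,0,0,0,0.7],[0,0,0,0,0,0,1],[0,0,0,0,0,0,1]]]'
python3 -m handwheel '[[[0,0,0,0,0,0,1],[0,0,0,0,0,0,1],[0,0,0,0,0,0,1],[0,0,-0.05,0,0,0,1],[0,0,-0.1,0,0,0,1]]]'
python3 -m handwheel '[[[0,0,-0.15,0,0,0,1],[0,0,-0.15,0,0,0,1],[0,0,-0.15,0,0,0,1],[0,0,-0.15,0,0,0,1],[-0.08,0,0,0,0,0,1]]]'
python3 -m handwheel '[[[-0.1,-0.05,0,0,0,0,1],[-0.1,-0.05,0,0,0,0,1],[-0.04,-0.05,0,0,0,0,1],[0,0,0,0,0,0,1],[0,0,0,0,0,0,1]]]'
python3 - <<'E'
from h import *
im,c=snap("wrist","w22");g=cv2.cvtColor(im,cv2.COLOR_BGR2GRAY);print(monitor.sense()["ee_pos"],proj("wrist",[[424.6,-105,12]],c))
u=np.array([.972,.233]);v=np.array([-.233,.972]);P=[[*(np.array([424.6,-105])+a*u*48+b*v*33),20] for a,b in((-1,-1),(-1,1),(1,1),(1,-1))];q=proj("wrist",P,c);print("pred corners -- +",q.round(1).tolist())
h=cv2.cvtColor(im,cv2.COLOR_BGR2HSV).astype(int)
cx,cy=q.mean(0).astype(int)
for y in range(cy-50,cy+51,10):print(y,g[y,cx-44:cx+45:3])
print(cx)
for x in(cx-22,cx-18,cx+22): print(x,cy-60,g[cy-60:cy+60:3,x])
E
```

```text
clock: 68.15
ee_pos: [426.8, -104.0, 80.7]
eef_rot: [-3.142, 0.0, -2.904]
contact_force: [0.6, 0.1, -1.0]
grip_width: 53.7
grip_force: 0.0
clock: 68.57
ee_pos: [424.5, -104.1, 116.4]
eef_rot: [3.14, -0.007, -2.905]
contact_force: [0.3, -0.6, -0.4]
grip_width: 84.3
grip_force: 0.0
clock: 68.98
ee_pos: [447.8, -100.1, 277.0]
eef_rot: [-3.137, 0.015, -2.904]
contact_force: [0.4, 0.1, 0.3]
grip_width: 87.0
grip_force: 0.0
clock: 69.4
ee_pos: [513.1, -121.8, 267.4]
eef_rot: [3.141, -0.002, -2.905]
contact_force: [-0.0, 0.5, 0.4]
grip_width: 87.0
grip_force: 0.0
[ 512.576 -121.588  267.715] [[351.421 117.962]]
pred corners -- + [[325.8, 79.9], [378.2, 81.4], [377.1, 155.9], [325.6, 155.3]]
68 [153 150 144 149 151 151 134 132 140 143 145 147 145 102 106 127 168 190
 188 186 172 189 162 142 150 152 157 147 148 150]
78 [145 138 118 119 125 128 132 151 147 151 146 150 116  67  96 122 150 157
 150 148 153 155 128 149 146 147 141 135 147 155]
88 [123 124 124 123 121 120 137 191 196 192 134 171 130 110  98 116 117 123
 120 126 123 111 141 196 144 135 136 134 136 138]
98 [136 139 139 135 135 130 1
[... 742 characters left out ...]
 81 75 75 75 74 72 72 74 73 76 74 77 74 72 73 72 71 71 70 71 70 71
 73 68 70 72 74 83]
168 [88 87 85 88 85 87 80 84 85 83 86 81 81 81 77 74 74 78 76 81 77 77 76 78
 76 82 84 87 85 83]
351
329 58 [152 157 152 135 136 137 131 179 195 196 195 195 195 191 193 193 193 151
 110 108 110 110 108 109 108 109 109 116 116 114 114 116  93  73  77  78
  83  84  88  89]
333 58 [157 156 147 143 135 135 130 182 198 199 199 200 199 199 196 197 193 113
 113 111 112 109 112 107 105 108 112 109 106 108 106 104  88  73  73  72
  85  84  80  86]
373 58 [138 146 145 152 169 142 154 122 135 129 141 146 152 148 154 150 143 142
 137 146 142 133 101  94  98  97  97  99  92  94 100 113  90  72  74  70
  74  80  85  85]
```

Run:
```python
from h import *
for n in("top","scene"):
    t,_=snap(n,n+"30")
    g=cv2.cvtColor(t,cv2.COLOR_BGR2GRAY).astype(int)
    for nm,p in(("A",(598,-289)),("B",(652,-236)),("C",(609,-173))):
        q=proj(n,[[*p,136]])[0].round().astype(int);print(n,nm,q);print(g[q[1]-7:q[1]+8:2,q[0]-8:q[0]+9:2])
```

```text
top A [419 162]
[[148 148 148 153 154 117 135 117 118]
 [150 152 172 188 190 182 149 115 118]
 [159 176 176 193 166 157 182 135 120]
 [135 167 181 171  50  70 183 164 118]
 [ 86 168 183 168  53 130 187 169 118]
 [ 69 141 157 181 180 183 182 159 119]
 [ 65  81 152 149 149 174 171 125 119]
 [ 60  60  67 103 116 113 121 119 119]]
top B [401 146]
[[ 66  73 101 140 148 132 120 118 116]
 [ 51  56  75 145 183 187 157 122 120]
 [ 49  47  55  70  74 148 185 134 120]
 [ 52  49  48  62  66 139 192 158 125]
 [ 56  51  48  49  70 151 185 150 134]
 [ 60  54  50  47  58  92 164 146 139]
 [ 64  55  51  48  56  78 144 162 161]
 [ 67  58  50  48  54  70 125 151 153]]
top C [381 160]
[[52 58 67 68 68 67 67 68 68]
 [51 58 68 68 67 68 68 67 68]
 [51 56 67 70 69 68 68 68 68]
 [51 52 61 70 71 68 67 68 68]
 [49 50 54 63 69 71 70 69 65]
 [49 49 50 53 57 60 62 60 56]
 [54 46 49 50 50 51 51 50 49]
 [66 60 46 47 48 49 48 48 47]]
scene A [373 337]
[[177 182 175 173 183 185 179 181 112]
 [179 183 217 219 214 218 208 102  97]
 [180 220 210 217 143 116 215 213  95]
 [212 189 219 219  36  36  96 218 215]
 [221 180 222  72  35  37  83 221 222]
 [221 166 222  66   7  14 218 222 190]
 [221 165 222 222 160 211 222 222 193]
 [162 217 174 222 223 223 223 183 222]]
scene B [398 315]
[[166 173 171 163 167 180 171 117 174]
 [167 185 219 214 213 211 216 142 173]
 [170 219 212 219  56  31  78 213 182]
 [204 138 220 218  32  31  41 219 218]
 [220 139 222 216  10  18  67 220 193]
 [218  95 222 222 107  15 218 221 215]
 [150 219 154 222 223 222 222 220 215]
 [ 76 221 211 142 204 204 181 149 218]]
scene C [378 287]
[[138 135 134 137 134 138 138 136 133]
 [137 132 155 195 209 192 156 138 134]
 [138 176 210 217  72  41 142 215 139]
 [144 219 219 218  30  30  44 215 211]
 [165 130 222 219   9  17 161 218 219]
 [157 125 221 221  35  16 216 220 190]
 [ 94 211 146 222 222 222 222 216 217]
 [ 76 164 208 129 162 183 161 210 217]]
```

All three cans stand upright at their predicted spots, the horse is centred on the plinth, and the three caps sit in their wells.

```bash
python3 -c "
from station import r
print(r.hand_in())"
```

```text
the job is handed in; nothing more can be done
None
```

The job is handed in, and the last images show all of it in place: the three uncapped cans upright in the tray, one cap in each rack well, and the small horse back in the middle of the plinth after it was knocked about 3 cm and I reset it.

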